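# Lock the crayon carousel's upper tray with its spring clip

### The arm

A 6-joint arm with a two-finger parallel gripper is mounted at the origin on the work surface. World frame = base frame: x ahead of the robot, y to its left, z up, the work surface at z = 0. Lengths are in m, angles in rad, forces in N, time in s.
With the tool pointing down it reaches from about 0.275 to 0.725 m from the base axis. Payload 15.9 kg.
Tool frame: the origin (TCP) lies midway between the tips of the shut fingers; the grasp point (between the pads) lies 19 mm behind it; y points along the fingers, z is the direction in which the jaws open and shut, and the axes are right-handed (so a half turn about y gives the same grasp; the last joint's range is limited). The gripper opens to 85 mm and grips with 20 to 120 N. Pads are 22 mm wide; open, the fingers measure 114 mm over their backs; the gripper's body (76 mm by 85 mm) begins 54 mm behind the grasp point. The pads swing forward as they close: fully open they stand 13 mm farther back than shut.
Start: joints at [-1.251, 0.213, -0.034, 1.323, 0, 1.571], TCP at [0.157, -0.475, 0.193] pointing down, gripper open.
Joint ranges: [-2.98, 2.98], [-0.74, 1.72], [-1.14, 1.35], [-2.1, 2.04], [-1.57, 1.44], [-3.14, 3.14]. Speed limits (rad/s): [1.89, 1.89, 2.39, 2.57, 3.14, 3.14].

### API

Orientations are given as a rotation vector (axis times angle).
In Python, from cell import r, cams, order gives the robot as it stands.
- The arm moves only by the tool apply_moves, never from a script. Its argument "plan" is a list that holds one entry, the list of rows, each a list of 7 numbers: the shift along the world's x, y, z in cm, then the turn, a rotation vector about the world's x, y, z in degrees, then the opening, from 0 (shut) to 1 (fully open). A call has 1 to 8 rows; each row is the pose to reach, as a shift and turn from the pose measured when the call began; what a row does not reach only later rows make up. A row lasts 1/10 s, in which the tool goes at most 50 mm and 8.59 degrees, less where a joint would pass 70% of its speed; a pose out of reach is approached as far as the arm can. A call with a gripper value outside its range is refused whole. The fingers move at their own pace and stop on an object; "force" is the grip in N (left out, the last holds). Time passes only in rows, so rows that repeat a pose let the fingers close. It gives the time, the measured TCP pose, the force and the opening at its end, in the units of the state.
- r.observe(): the state, without advancing time (a new reading comes with each control period).
- cams.read_camera(name): name is "scene" or "side" or "wrist"; returns a dict with "pixels" (480x640x3 uint8, red, green, blue), "mtx" (3x3 intrinsics, pixels), "k1" (the pictures are not rectified: a ray, as slopes to the right and down, at radius r is drawn at 1 + k1 r^2 times it, then the intrinsics apply), "R" (3x3) and "t" (3): a world point X has camera coordinates R X + t; the wrist camera has in their place "mount" (4x4, takes a point from camera to tool coordinates, whose origin is the TCP and whose axes are the tool frame's). Camera axes: x right, y down, z forward; pixel columns grow to the right and rows downward; lengths in m; the calibration is good to about 2 mm. A picture is of the moment at which its call begins: read the wrist's pose just before it. There is no depth.
- order.finish_job(): hands the job in, once; it reports no verdict.
The state is a dict: "time": time; "qpos": joint angles; "qvel": joint speeds; "joint_torque": joint torques, N m; "tcp_pos": TCP position; "ee_rot": TCP orientation; "wrist_force": force on the tool from outside, world axes, zero at the start; "moment": the same for the moment, N m; "grip_width": opening from 0.0 (shut) to 1.0 (fully open).
Only numpy, scipy, OpenCV 4.12 (cv2) and the standard library are available. Lean on these libraries where they do the work, as an engineer would, in place of code of your own. Each camera call takes 0.05 s, during which the arm holds its last target.

### The job

The upper tray of the crayon carousel is only part-way down its post. Push it down until it sits fully on its seat, then take the black spring clip from the desk and slide it sideways over the tray's hub into the groove of the post until it snaps fully home, without forcing it. Leave the clip level in the groove, let go, and leave the other things on the desk where they are.

Things in the scene. Friction and masses are not known exactly. Their poses are not given: they have to be found in the camera images.
- carousel: Fixed two-tier crayon carousel of plywood with an upright steel post. Origin: on the desk, on the post's axis; z up. Base 150 mm across, lower tier 136 mm across and 60 mm high. The upper tray (120 mm across; its rim is 23 mm below the hub's top) has a round tube hub in its middle, 34 mm across outside, 20 mm bore, 45 mm tall, which slides on the post.
- hub_mean (a point): Point on the post's axis where the flat top of the hub is, on average, when the tray is seated: 130 mm above the desk. The post is set higher or lower in its base each time, so hub top, groove and post head really lie up to 12 mm above or below this point, all together. That height is not measured: feel for it.
- tray (a joint): How far the upper tray is above its seat on the post, in m: 0 is seated; it starts 0.012 to 0.028 up. It slides with about 6 N of friction, stays where left, turns freely. Press on the hub's top either side of the post's head, or grip the hub. Seated, the hub's top is at the lower edge of the groove (neck 12 mm across, 8 mm high); above is the head, 18 mm across, 10.5 mm tall.
- clip_grip (a point): Centre of the upright grip of the black nylon spring clip, 22 mm above its underside. The grip is a block 28 mm long (along the clip's x), 10 mm thick (y), 44 mm tall. The clip, 30 g, lies flat on the desk. Axes: x towards its open mouth, z up. Laid on the hub's top the 6 mm thick fork is at the groove's height with 1.5 mm of room above.
- clip_seat (a point): Centre of the clip's seat, which ends on the post's axis: 32 mm ahead of the grip's centre, 3 mm above the underside. Fork 26 mm wide; springy jaws flare to a mouth 12 mm ahead. Pushing on along x takes up to some 8 N: first touch 11 mm, hardest 9 mm before home; then it snaps forward and stops hard on the neck. Contacts of clip and carousel adding up to over 40 N (a clean snap: 15) break it.
- cup: Round white ceramic cup with pencils, 80 mm across, 100 mm tall (pencils to 175 mm). Origin at the centre of its underside. Leave alone.
- stapler: Purple stapler, 140 x 36 x 55 mm. Origin at the centre of its underside. Leave alone.
- punch: Small steel hole punch, 115 x 56 x 60 mm. Origin at the centre of its underside. Leave alone.
- jar: Clear glass jar with a metal twist cap, 68 mm across, 95 mm tall. Origin at the centre of its underside. Leave alone.
- eraser: White eraser in a card sleeve, 52 x 22 x 13 mm. Origin at the centre of its underside. Leave alone.
- sharpener: Small metal pencil sharpener, 34 x 24 x 19 mm. Origin at the centre of its underside. Leave alone.
Not all that is in view belongs to the job. Of the things like the part that bears clip_grip, leave any that is yellow; of the rest the smaller one is meant. What is shaped like the carousel but red is not meant.

How it is judged:
By the outcome, as a careful person would: the job done as asked, in the order asked, and still so for the second after the job is handed in, with the robot touching nothing.
It also fails if it takes over 45 s, if anything falls off the work surface, if the arm or the gripper's body presses on something with over 40 N, if the wrist force passes 120 N, or if a joint passes its speed limit or range.

## Working session

There is one attempt and no reset: what is moved stays moved. The work goes in short steps, Python scripts to look and compute and a tool call to move; the robot and the scene stay as the last step left them, time stands still between calls to the robot, and variables do not carry over. Pictures are saved under pics/ and viewed, and the job is handed in when it is done.

Besides the shell and the picture viewer there is one more tool, called by a JSON object that holds its "op" and its "data". apply_moves: Moves the arm, as the interface text tells. Its arguments: {"type":"object","properties":{"plan":{"type":"array"},"force":{"type":"number"}},"required":["plan"]}

```bash
ls; mkdir -p pics; python3 - <<'E'
from cell import r,cams,order
import cv2,numpy as np
s=r.observe()
for k,v in s.items(): print(k,np.round(v,4).tolist())
for n in ["scene","side","wrist"]:
    c=cams.read_camera(n)
    cv2.imwrite(f"pics/{n}0.png",c["pixels"][:,:,::-1])
    np.savez(f"pics/{n}0.npz",**c)
    print(n,{k:np.round(v,4).tolist() for k,v in c.items() if k!="pixels"})
E
```

```text
pics
time 0.0
qpos [-1.251, 0.2134, -0.035, 1.3235, -0.0, 1.5708]
qvel [0.0014, -0.001, 0.0015, -0.0007, 0.0004, -0.0011]
joint_torque [0.0034, -68.6168, 48.7113, 0.0179, 0.0003, -0.0]
tcp_pos [0.1571, -0.4743, 0.1924]
ee_rot [-0.3306, 2.0498, -2.0476]
wrist_force [-0.3413, -0.0741, -0.5051]
moment [-0.0, -0.0414, -0.0252]
grip_width 1.0022
scene {'mtx': [[470.6402, 0.0, 319.2718], [0.0, 470.6402, 241.6013], [0.0, 0.0, 1.0]], 'k1': -0.0601, 'R': [[-0.874, 0.4858, 0.0127], [0.3536, 0.6536, -0.6692], [-0.3334, -0.5804, -0.743]], 't': [0.4703, -0.1616, 1.257]}
side {'mtx': [[508.6798, 0.0, 311.5753], [0.0, 508.6798, 235.8575], [0.0, 0.0, 1.0]], 'k1': -0.0656, 'R': [[0.9972, -0.0725, -0.0184], [-0.0612, -0.6494, -0.758], [0.043, 0.757, -0.652]], 't': [-0.5468, 0.1378, 0.9977]}
wrist {'mtx': [[369.6581, 0.0, 309.3046], [0.0, 369.6581, 239.6472], [0.0, 0.0, 1.0]], 'k1': 0.0168, 'mount': [[0.0011, 0.9627, 0.2707, -0.0689], [-0.0003, -0.2707, 0.9627, -0.1796], [1.0, -0.0011, 0.0, 0.0], [0.0, 0.0, 0.0, 1.0]]}
```

View pics/scene0.png

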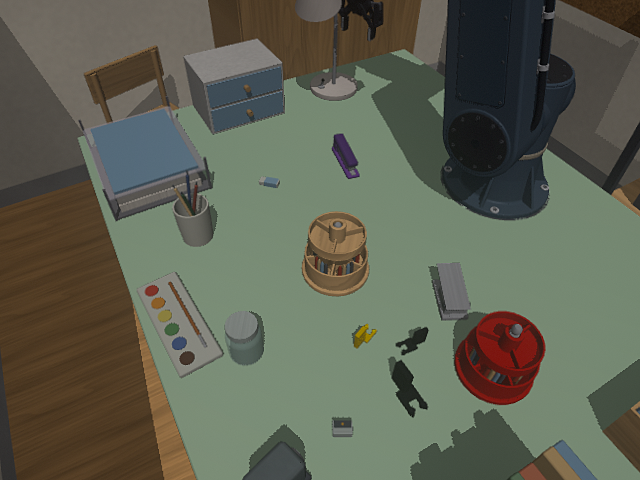

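View pics/side0.png

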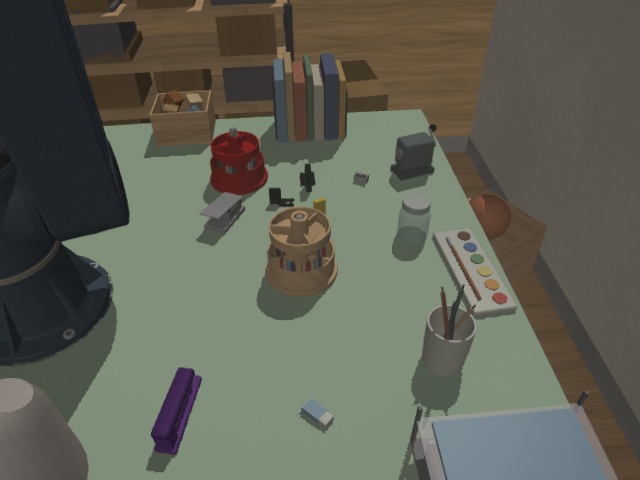

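View pics/wrist0.png

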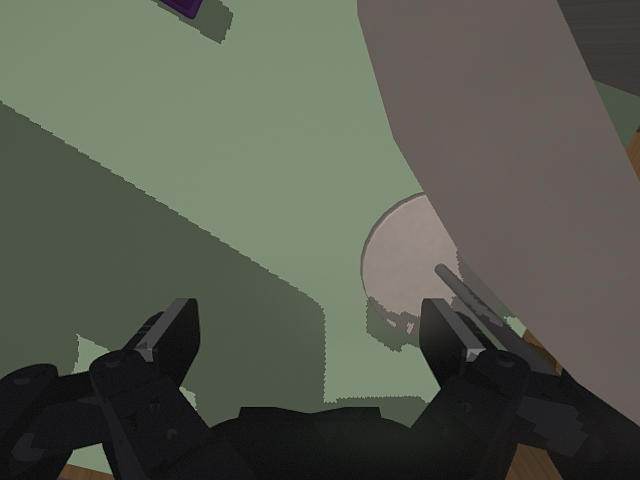

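The scene view shows the wooden carousel at (337,250), the yellow clip at (364,335), two black clips at (412,341) and (407,388), and the red decoy at (500,355). A lamp stands close to the arm's start pose. I'll zoom in on these.

```bash
cat > h.py <<'E'
import numpy as np,cv2
from scipy.spatial.transform import Rotation as Ro
def load(f): return dict(np.load(f))
def cam(c,s=None):
    "returns Rcw (cam->world), centre"
    if 'mount' in c:
        M=c['mount'];Rt=Ro.from_rotvec(s['ee_rot']).as_matrix()
        return Rt@M[:3,:3], Rt@M[:3,3]+np.array(s['tcp_pos'])
    return c['R'].T, -c['R'].T@c['t']
def ray(c,uv,s=None):
    K=c['mtx']; uv=np.atleast_2d(np.array(uv,float))
    p=cv2.undistortPoints(uv.reshape(-1,1,2),K,np.array([float(c['k1']),0,0,0])).reshape(-1,2)
    A,o=cam(c,s); d=np.c_[p,np.ones(len(p))]@A.T
    return o,d/np.linalg.norm(d,axis=1)[:,None]
def onz(c,uv,z,s=None):
    o,d=ray(c,uv,s); return o+d*((z-o[2])/d[:,2])[:,None]
def proj(c,X,s=None):
    A,o=cam(c,s); p=(np.atleast_2d(X)-o)@A; q=p[:,:2]/p[:,2:]
    q=q*(1+float(c['k1'])*(q**2).sum(1))[:,None]
    return q*[c['mtx'][0,0],c['mtx'][1,1]]+c['mtx'][:2,2]
def tri(ca,ua,cb,ub,sa=None,sb=None):
    oa,da=ray(ca,ua,sa);ob,db=ray(cb,ub,sb);da=da[0];db=db[0]
    t=np.linalg.lstsq(np.c_[da,-db],ob-oa,rcond=None)[0]
    a=oa+da*t[0];b=ob+db*t[1];return (a+b)/2,np.linalg.norm(a-b)
E
python3 - <<'E'
import cv2
a=cv2.imread('pics/scene0.png');b=cv2.imread('pics/side0.png')
cv2.imwrite('pics/s_clip.png',cv2.resize(a[315:425,340:450],None,fx=5,fy=5,interpolation=2))
cv2.imwrite('pics/s_car.png',cv2.resize(a[200:300,290:390],None,fx=5,fy=5,interpolation=2))
cv2.imwrite('pics/d_car.png',cv2.resize(b[150:300,240:360],None,fx=5,fy=4,interpolation=2))
E
```

```text
(no output)
```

View pics/s_clip.png

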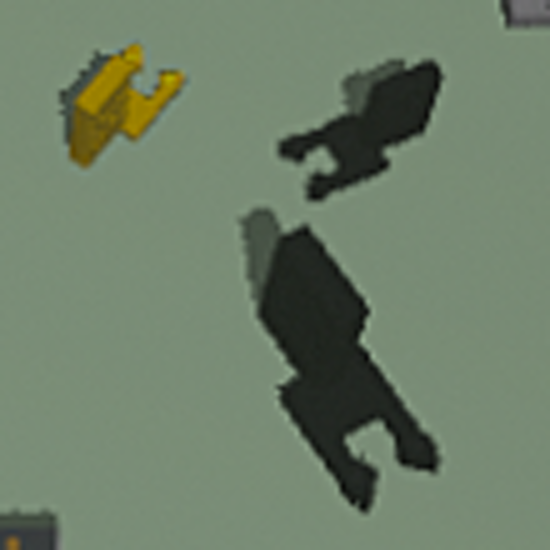

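View pics/s_car.png

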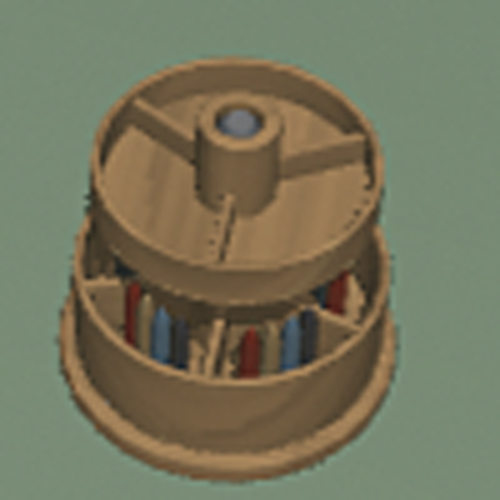

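View pics/d_car.png

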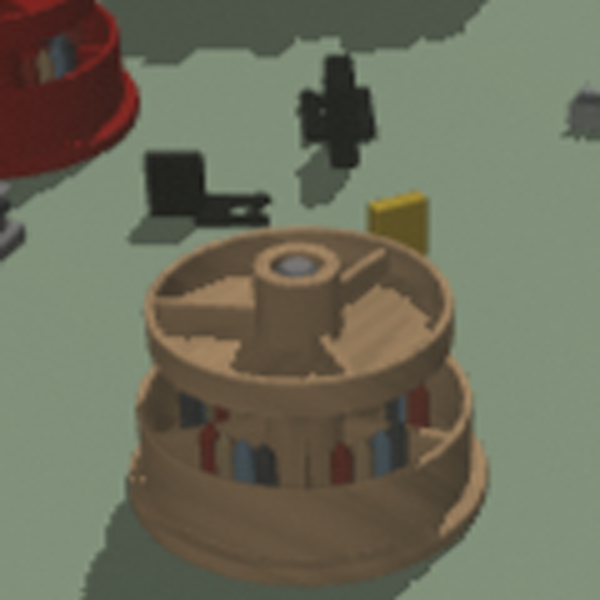

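```bash
python3 - <<'E'
from h import *
a=load('pics/scene0.npz');b=load('pics/side0.npz')
f=lambda x,y:(340+x/5,315+y/5); g=lambda x,y:(290+x/5,200+y/5); k=lambda x,y:(240+x/5,150+y/4)
print('head',tri(a,g(239,121),b,k(297,265)))
print('hub',tri(a,g(239,123),b,k(297.5,266)))
# base outline: ellipse fit by hull of lower wood silhouettes
print('base L/R scene',onz(a,[g(60,345),g(397,340),g(235,482)],0.01))
print('grip top centre ~ z44', onz(a,[f(415,75)],0.044), 'jaws',onz(a,[f(290,150),f(317,190)],0.003),'seat',onz(a,[f(325,158)],0.003))
print('big grip',onz(a,[f(300,250)],.044))
print('clip side',onz(b,[k(175,152)],.044), onz(b,[k(265,210)],.003))
for nm,u,z in [('yel',f(105,80),.04),('punch',(450,290),.05),('red',(515,330),.14),('lamp',(333,88),.0),('stapler',(346,157),.05),('jar',(242,322),.095),('sharp',(342,427),.01),('cup',(192,205),.1)]: print(nm,onz(a,[u],z).round(3))
E
```

```text
head (array([0.52985703, 0.05426049, 0.14258088]), np.float64(0.003773854451616815))
hub (array([0.5300106 , 0.05454147, 0.14174789]), np.float64(0.0038247988117762204))
base L/R scene [[0.59666242 0.02691297 0.01      ]
 [0.46452151 0.09545912 0.01      ]
 [0.56630948 0.12710879 0.01      ]]
grip top centre ~ z44 [[0.47514388 0.29387817 0.044     ]] jaws [[0.517468   0.28082336 0.003     ]
 [0.51843932 0.30032137 0.003     ]] seat [[0.50746461 0.29040593 0.003     ]]
big grip [[0.55658345 0.33252476 0.044     ]]
clip side [[0.48295468 0.29075403 0.044     ]] [[0.52384186 0.28388144 0.003     ]]
yel [[0.579 0.236 0.04 ]]
punch [[0.372 0.248 0.05 ]]
red [[0.389 0.409 0.14 ]]
lamp [[ 0.142 -0.618  0.   ]]
stapler [[ 0.334 -0.223  0.05 ]]
jar [[0.779 0.144 0.095]]
sharp [[0.698 0.368 0.01 ]]
cup [[ 0.759 -0.185  0.1  ]]
```

```bash
python3 - <<'E'
from h import *
from cell import r
s=r.observe();print(Ro.from_rotvec(s['ee_rot']).as_matrix().round(3))
E
```

```text
[[-0.949 -0.     0.314]
 [-0.314  0.001 -0.949]
 [-0.    -1.    -0.001]]
```

{"op": "apply_moves", "data": {"plan": [[[2, 2, 4, 0, 0, 0, 1], [4, 5, 8, 0, 0, -4, 1], [7, 9, 10, 0, 0, -8, 1], [10, 13, 10, 0, 0, -12, 1], [13, 17, 10, 0, 0, -18.3, 1], [16, 21, 10, 0, 0, -18.3, 1], [19, 25, 10, 0, 0, -18.3, 1], [22, 29, 10, 0, 0, -18.3, 1]]]}}

```text
time: 0.95
tcp_pos: [0.3732, -0.1886, 0.2926]
ee_rot: [-0.0, 2.222, -2.22]
wrist_force: [0.6, -1.0, -0.8]
grip_width: 1.002
```

{"op": "apply_moves", "data": {"plan": [[[3, 4, 0, 0, 0, 0, 0.5], [6, 8, 0, 0, 0, 0, 0.3], [9, 12, 0, 0, 0, 0, 0.3], [12, 16, 0, 0, 0, 0, 0.3], [14, 20, 0, 0, 0, 0, 0.3], [15.7, 24.6, 0, 0, 0, 0, 0.3], [15.7, 24.6, 0, 0, 0, 0, 0.3], [15.7, 24.6, 0, 0, 0, 0, 0.3]]]}}

```text
time: 1.75
tcp_pos: [0.5313, 0.0306, 0.2921]
ee_rot: [-0.049, 2.227, -2.174]
wrist_force: [-1.1, -0.1, 0.5]
grip_width: 0.306
```

```bash
cat > snap.py <<'E'
import sys,pickle
from h import *
from cell import r,cams
def snap(tag,names=('wrist',)):
    out={}
    for n in names:
        s=r.observe(); c=cams.read_camera(n)
        cv2.imwrite(f'pics/{n}_{tag}.png',c['pixels'][:,:,::-1]); pickle.dump((c,s),open(f'pics/{n}_{tag}.pkl','wb'))
    print('t',s['time'],'q',np.round(s['qpos'],3),'tcp',np.round(s['tcp_pos'],4),'F',np.round(s['wrist_force'],2),'g',s['grip_width'])
if __name__=='__main__': snap(sys.argv[1],sys.argv[2:] or ('wrist',))
E
python3 snap.py 1
```

```text
t 1.75 q [0.042 0.296 0.324 1.6   0.024 3.141] tcp [0.5313 0.0306 0.2921] F [-1.05 -0.14  0.45] g 0.30600709271470466
```

View pics/wrist_1.png

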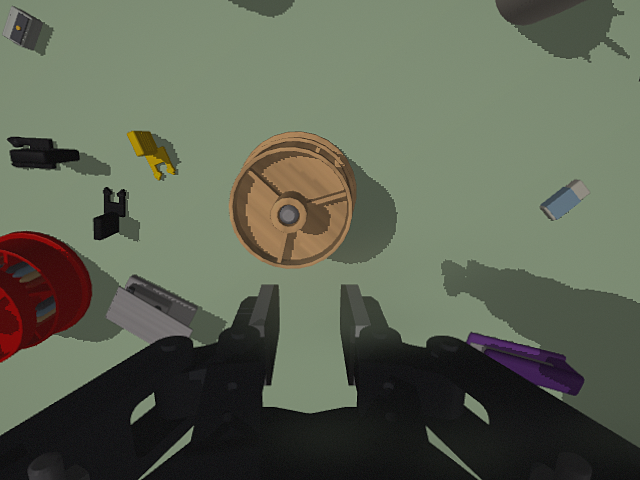

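The wrist view shows the carousel hub at (288,214) and the small clip at (110,213), with the yellow and large ones farther out. Joint 6 is at its limit here, so I'll use the half-turned grasp. First I'll measure from this view.

```bash
python3 - <<'E'
import cv2
a=cv2.imread('pics/wrist_1.png')
x=cv2.resize(a[150:270,220:370],None,fx=5,fy=5,interpolation=2); cv2.imwrite('pics/w1_car.png',x)
x=cv2.resize(a[170:250,70:190],None,fx=6,fy=6,interpolation=2); cv2.imwrite('pics/w1_clip.png',x)
E
```

```text
(no output)
```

View pics/w1_car.png

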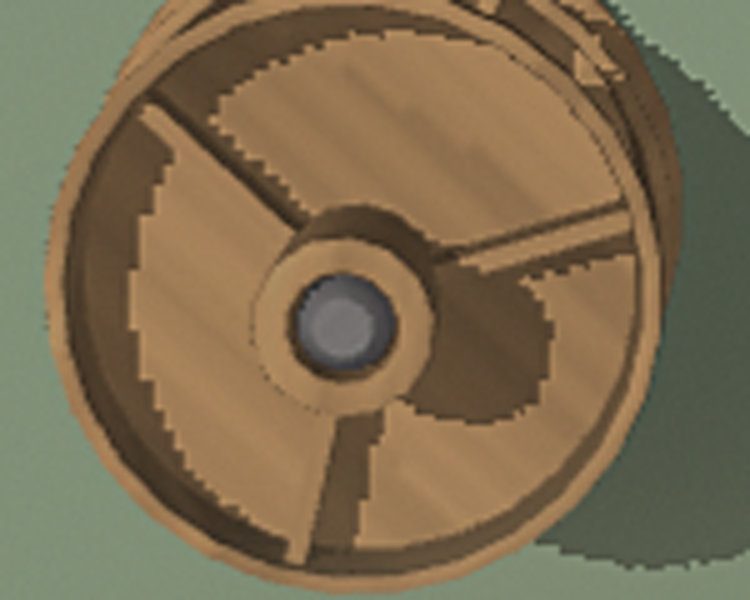

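View pics/w1_clip.png

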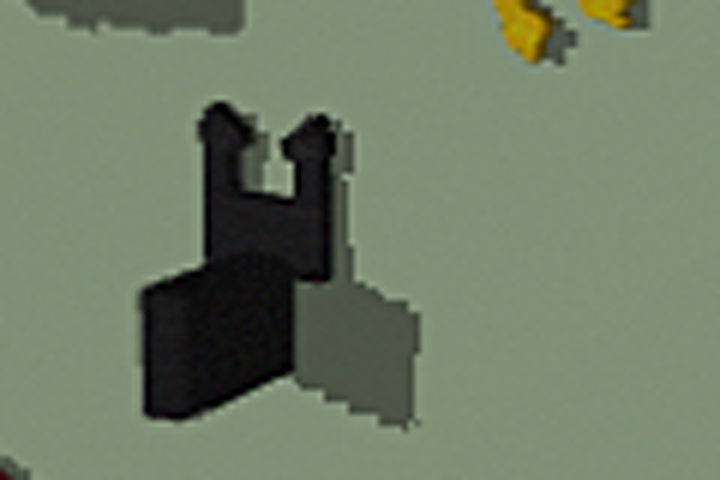

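```bash
python3 - <<'E'
from h import *
import pickle
c,s=pickle.load(open('pics/wrist_1.pkl','rb'))
a=load('pics/scene0.npz');b=load('pics/side0.npz')
g=lambda x,y:(290+x/5,200+y/5); k=lambda x,y:(240+x/5,150+y/4)
w=lambda x,y:(220+x/5,150+y/5); v=lambda x,y:(70+x/6,170+y/6)
rs=[ray(a,g(239,123)),ray(b,k(297.5,266)),ray(c,w(342.5,326),s)]
A=np.zeros((3,3));B=np.zeros(3)
for o,d in rs:
    P=np.eye(3)-np.outer(d[0],d[0]);A+=P;B+=P@o
X=np.linalg.solve(A,B);print('hub top',X,[np.linalg.norm((np.eye(3)-np.outer(d[0],d[0]))@(X-o)).round(4) for o,d in rs])
for z in(.13,.14,.15,.16):print(z,onz(c,[w(342.5,326)],z,s)[0],onz(a,[g(239,123)],z)[0],onz(b,[k(297.5,266)],z)[0])
z=.14; print('hub width',np.ptp(onz(c,[w(250,326),w(435,326)],z,s),axis=0))
print('cam',cam(c,s)[1])
# tray rim
for z in (.117,.127): 
  q=onz(c,[w(46,300),w(660,290),w(355,-3),w(350,592)],z,s);print(z,q.round(4).tolist())
print('clip tips',onz(c,[v(200,120),v(330,135)],.006,s),'slot bottom',onz(c,[v(270,200)],.006,s),'fork rear R',onz(c,[v(330,280)],.006,s))
print('grip top corners',onz(c,[v(145,290),v(185,285),v(187,418),v(148,415)],.044,s))
q=lambda x,y:(240+x/5,150+y/4)
E
```

```text
hub top [0.52968652 0.05380138 0.14175542] [np.float64(0.0019), np.float64(0.0021), np.float64(0.0008)]
0.13 [0.52671221 0.05395409 0.13      ] [0.52172833 0.04501481 0.13      ] [0.53216873 0.06815376 0.13      ]
0.14 [0.52887196 0.05323425 0.14      ] [0.52702709 0.05315671 0.14      ] [0.5318211  0.05557311 0.14      ]
0.15 [0.53103172 0.05251442 0.15      ] [0.53232584 0.06129861 0.15      ] [0.53147347 0.04299245 0.15      ]
0.16 [0.53319147 0.05179458 0.16      ] [0.5376246  0.06944051 0.16      ] [0.53112584 0.0304118  0.16      ]
hub width [0.00158443 0.03391272 0.        ]
cam [0.60047109 0.02937058 0.47151532]
0.117 [[0.5264, 0.1131, 0.117], [0.5339, -0.0066, 0.117], [0.5866, 0.0542, 0.117], [0.4686, 0.0519, 0.117]]
0.127 [[0.5285, 0.1107, 0.127], [0.5358, -0.0056, 0.127], [0.587, 0.0535, 0.127], [0.4723, 0.0513, 0.127]]
clip tips [[0.52146469 0.29906732 0.006     ]
 [0.51956897 0.2717694  0.006     ]] slot bottom [[0.50494213 0.28598976 0.006     ]] fork rear R [[0.48798324 0.2747996  0.006     ]]
grip top corners [[0.49336143 0.29182292 0.044     ]
 [0.49476534 0.28373806 0.044     ]
 [0.4671482  0.28644825 0.044     ]
 [0.46740122 0.29427267 0.044     ]]
```

{"op": "apply_moves", "data": {"plan": [[[0, 0, 0, 0, 0, 8, 0.28], [0, 0, 0, 0, 0, 16, 0.28], [0, 0, 0, 0, 0, 24, 0.28], [0, 0, 0, 0, 0, 32, 0.28], [0, 0, 0, 0, 0, 40, 0.28], [0, 0, 0, 0, 0, 48, 0.28], [0, 0, 0, 0, 0, 56, 0.28], [0, 0, 0, 0, 0, 64, 0.28]]]}}

```text
time: 2.6
tcp_pos: [0.5304, 0.0288, 0.2928]
ee_rot: [-1.002, 1.524, -1.49]
wrist_force: [0.1, 0.6, -0.6]
grip_width: 0.278
```

{"op": "apply_moves", "data": {"plan": [[[0, 0.5, 0, 0, 0, 8, 0.28], [0, 1, 0, 0, 0, 16, 0.28], [0, 1.5, 0, 0, 0, 24, 0.28], [0, 2, 0, 0, 0, 32, 0.28], [0, 2.3, 0, 0, 0, 40, 0.28], [0, 2.3, 0, 0, 0, 48, 0.28], [0, 2.3, 0, 0, 0, 56, 0.28], [0, 2.3, 0, 0, 0, 64, 0.28]]]}}

```text
time: 3.4
tcp_pos: [0.53, 0.0506, 0.2933]
ee_rot: [-1.487, 0.679, -0.666]
wrist_force: [-0.7, -1.1, -0.3]
grip_width: 0.282
```

```bash
cat > yaw.py <<'E'
from h import *
from cell import r
s=r.observe();R=Ro.from_rotvec(s['ee_rot']).as_matrix()
print('t',round(s['time'],2),'jaw yaw',np.degrees(np.arctan2(R[1,2],R[0,2])).round(2),'tilt',R[:,1].round(4),'q',np.round(s['qpos'],3),'tcp',np.round(s['tcp_pos'],4),'F',np.round(s['wrist_force'],2),'M',np.round(s['moment'],2),'g',round(s['grip_width'],4))
E
python3 yaw.py
```

```text
t 3.4 jaw yaw 40.82 tilt [-0.0164 -0.0162 -0.9997] q [ 0.105  0.316  0.355  1.627 -0.014  0.963] tcp [0.53   0.0506 0.2933] F [-0.65 -1.06 -0.28] M [0.02 0.05 0.03] g 0.2824
```

```bash
cat > need.py <<'E'
import sys
from h import *
from cell import r
def des(yawdeg):
    y=np.radians(yawdeg); z=np.array([np.cos(y),np.sin(y),0]);t=np.array([0,0,-1.]);return np.c_[np.cross(t,z),t,z]
s=r.observe();R=Ro.from_rotvec(s['ee_rot']).as_matrix()
p=np.array([float(v) for v in sys.argv[2:5]])
print('shift cm',((p-s['tcp_pos'])*100).round(2),'turn',np.degrees(Ro.from_matrix(des(float(sys.argv[1]))@R.T).as_rotvec()).round(2))
E
python3 need.py 90 .529 .0535 .20
```

```text
shift cm [-0.1   0.29 -9.33] turn [ 1.27 -0.48 49.18]
```

{"op": "apply_moves", "data": {"plan": [[[0, 0.1, -1, 0.2, -0.1, 8.2, 0.28], [0, 0.2, -2, 0.4, -0.2, 16.4, 0.28], [0, 0.3, -3, 0.6, -0.3, 24.6, 0.28], [-0.1, 0.3, -4, 0.8, -0.3, 32.8, 0.28], [-0.1, 0.3, -6, 1.1, -0.4, 41, 0.28], [-0.1, 0.3, -8, 1.27, -0.5, 49.2, 0.28], [-0.1, 0.3, -9.3, 1.27, -0.5, 49.2, 0.28], [-0.1, 0.3, -9.3, 1.27, -0.5, 49.2, 0.28]]]}}

```text
time: 4.2
tcp_pos: [0.5275, 0.0524, 0.1991]
ee_rot: [-1.571, 0.003, 0.0]
wrist_force: [-0.1, -0.1, 0.8]
grip_width: 0.281
```

```bash
python3 yaw.py; python3 need.py 90 .529 .0535 .16; python3 snap.py 2
```

```text
t 4.2 jaw yaw 89.91 tilt [-1.9e-03 -5.0e-04 -1.0e+00] q [ 0.099  0.277  0.064  1.36  -0.     0.101] tcp [0.5275 0.0524 0.1991] F [-0.11 -0.08  0.85] M [-0.04  0.05 -0.01] g 0.2812
shift cm [ 0.15  0.11 -3.91] turn [ 0.03 -0.11  0.09]
t 4.2 q [ 0.099  0.277  0.064  1.36  -0.     0.101] tcp [0.5275 0.0524 0.1991] F [-0.11 -0.08  0.85] g 0.28120859504541285
```

View pics/wrist_2.png

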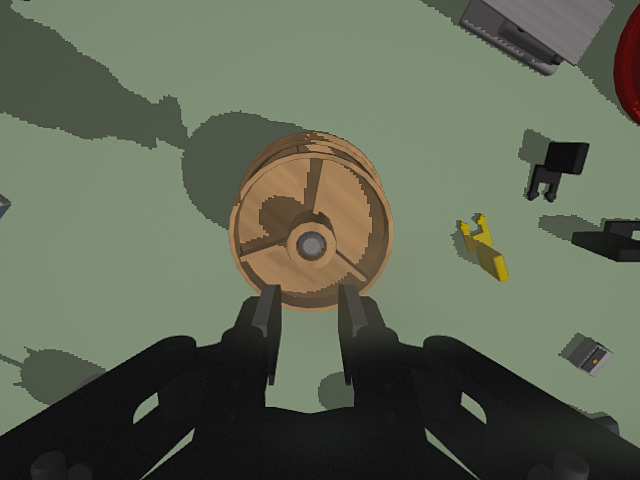

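```bash
python3 - <<'E'
from h import *
import pickle
c,s=pickle.load(open('pics/wrist_2.pkl','rb'))
im=c['pixels'][:,:,::-1].copy(); x=cv2.resize(im[200:290,265:365],None,fx=6,fy=6,interpolation=2); cv2.imwrite('pics/w2_car.png',x)
hsv=cv2.cvtColor(im,cv2.COLOR_BGR2HSV); m=((hsv[:,:,1]<70)&(hsv[:,:,2]>60)).astype(np.uint8); m[:, :290]=0;m[:,335:]=0;m[:225]=0;m[270:]=0
ys,xs=np.nonzero(m);print(xs.min(),xs.max(),ys.min(),ys.max())
u=((xs.min()+xs.max())/2,(ys.min()+ys.max())/2)
print(u,onz(c,[u],.1415,s))
E
```

```text
298 323 231 256
(np.float64(310.5), np.float64(243.5)) [[0.52854271 0.05310342 0.1415    ]]
```

View pics/w2_car.png

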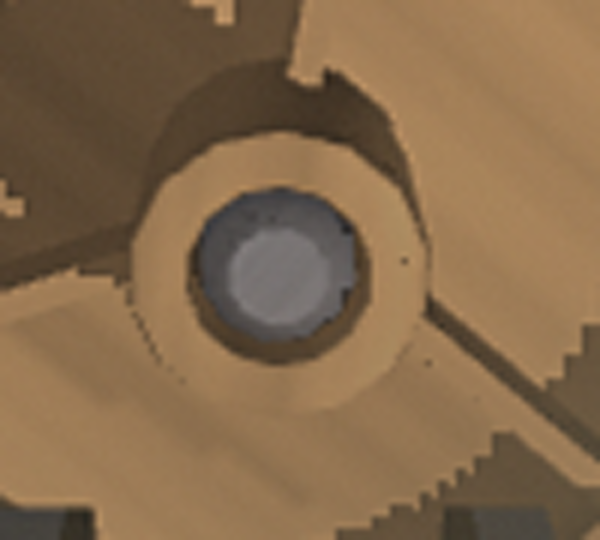

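{"op": "apply_moves", "data": {"plan": [[[0.1, 0.1, -3, 0, -0.1, 0.1, 0.28], [0.1, 0.1, -4.5, 0, -0.1, 0.1, 0.28], [0.1, 0.1, -5, 0, -0.1, 0.1, 0.28], [0.1, 0.1, -5.3, 0, -0.1, 0.1, 0.28], [0.1, 0.1, -5.6, 0, -0.1, 0.1, 0.28], [0.1, 0.1, -5.6, 0, -0.1, 0.1, 0.28]]]}}

```text
time: 4.85
tcp_pos: [0.5295, 0.0536, 0.1449]
ee_rot: [-1.571, -0.001, -0.002]
wrist_force: [-0.7, 0.0, -0.9]
grip_width: 0.285
```

```bash
python3 yaw.py
```

```text
t 4.85 jaw yaw 89.98 tilt [ 2.1e-03 -2.0e-04 -1.0e+00] q [ 0.101  0.29  -0.056  1.223 -0.     0.101] tcp [0.5295 0.0536 0.1449] F [-0.7   0.02 -0.88] M [ 0.01  0.01 -0.02] g 0.2847
```

{"op": "apply_moves", "data": {"plan": [[[-0.1, 0, -0.2, 0, 0, 0, 0.28], [-0.1, 0, -0.4, 0, 0, 0, 0.28], [-0.1, 0, -0.6, 0, 0, 0, 0.28], [-0.1, 0, -0.8, 0, 0, 0, 0.28], [-0.1, 0, -1.0, 0, 0, 0, 0.28], [-0.1, 0, -1.0, 0, 0, 0, 0.28]]]}}

```text
time: 5.45
tcp_pos: [0.5283, 0.0536, 0.1345]
ee_rot: [-1.571, -0.001, -0.002]
wrist_force: [-1.0, -0.4, 0.2]
grip_width: 0.283
```

```bash
python3 yaw.py
```

```text
t 5.45 jaw yaw 89.98 tilt [ 1.6e-03 -3.0e-04 -1.0e+00] q [ 0.101  0.292 -0.079  1.198 -0.     0.102] tcp [0.5283 0.0536 0.1345] F [-1.03 -0.37  0.22] M [ 0.02 -0.01 -0.04] g 0.2829
```

{"op": "apply_moves", "data": {"plan": [[[0, 0, -0.15, 0, 0, 0, 0.28], [0, 0, -0.3, 0, 0, 0, 0.28], [0, 0, -0.45, 0, 0, 0, 0.28], [0, 0, -0.6, 0, 0, 0, 0.28], [0, 0, -0.7, 0, 0, 0, 0.28], [0, 0, -0.7, 0, 0, 0, 0.28]]]}}

```text
time: 6.05
tcp_pos: [0.5282, 0.0536, 0.1274]
ee_rot: [-1.571, -0.001, -0.001]
wrist_force: [-0.5, 0.2, 0.0]
grip_width: 0.284
```

```bash
python3 yaw.py; python3 snap.py 3 scene side wrist; python3 - <<'E'
import cv2
a=cv2.imread('pics/side_3.png')
cv2.imwrite('pics/side_3z.png',cv2.resize(a[130:300,220:370],None,fx=4,fy=3.5,interpolation=2))
E
```

```text
t 6.05 jaw yaw 89.98 tilt [ 1.4e-03 -3.0e-04 -1.0e+00] q [ 0.101  0.295 -0.093  1.181 -0.     0.102] tcp [0.5282 0.0536 0.1274] F [-0.48  0.24  0.04] M [ 0.02 -0.05  0.  ] g 0.2845
t 6.15 q [ 0.101  0.295 -0.093  1.181 -0.     0.102] tcp [0.5283 0.0536 0.1275] F [ 0.06 -0.14 -0.43] g 0.27817883710258573
```

View pics/side_3z.png

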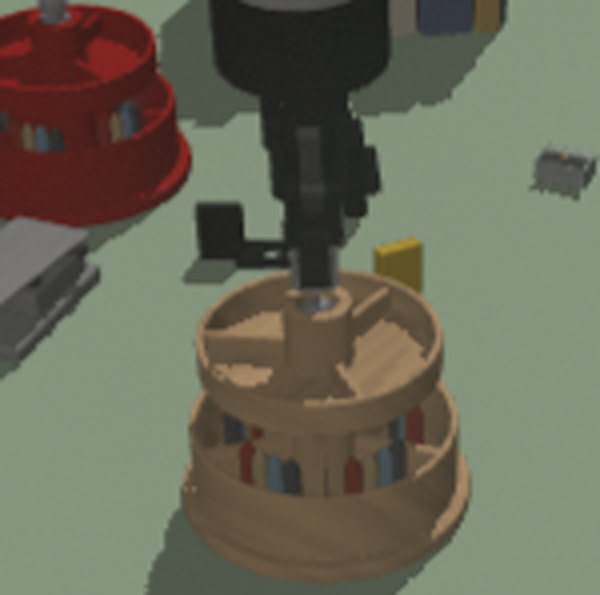

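View pics/wrist_3.png

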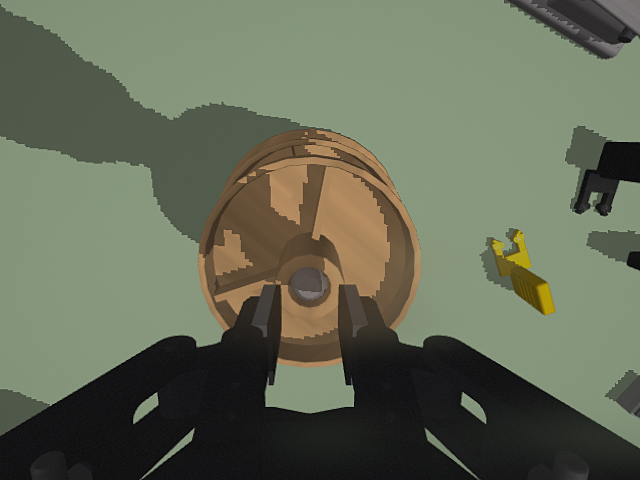

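{"op": "apply_moves", "data": {"plan": [[[0, 0, -0.1, 0, 0, 0, 0.28], [0, 0, -0.2, 0, 0, 0, 0.28], [0, 0, -0.3, 0, 0, 0, 0.28], [0, 0, -0.4, 0, 0, 0, 0.28], [0, 0, -0.5, 0, 0, 0, 0.28], [0, 0, -0.6, 0, 0, 0, 0.28]]]}}

```text
time: 6.8
tcp_pos: [0.5283, 0.0536, 0.1215]
ee_rot: [-1.571, -0.001, -0.002]
wrist_force: [-0.6, 0.7, -0.9]
grip_width: 0.278
```

```bash
python3 yaw.py; python3 snap.py 4 side; python3 - <<'E'
import cv2
a=cv2.imread('pics/side_4.png')
cv2.imwrite('pics/side_4z.png',cv2.resize(a[180:250,250:350],None,fx=7,fy=7,interpolation=2))
E
```

```text
t 6.8 jaw yaw 89.98 tilt [ 1.6e-03 -2.0e-04 -1.0e+00] q [ 0.101  0.298 -0.105  1.167 -0.     0.102] tcp [0.5283 0.0536 0.1215] F [-0.61  0.69 -0.85] M [-0.05 -0.06 -0.04] g 0.2778
t 6.8 q [ 0.101  0.298 -0.105  1.167 -0.     0.102] tcp [0.5283 0.0536 0.1215] F [-0.61  0.69 -0.85] g 0.27779706086208145
```

View pics/side_4z.png

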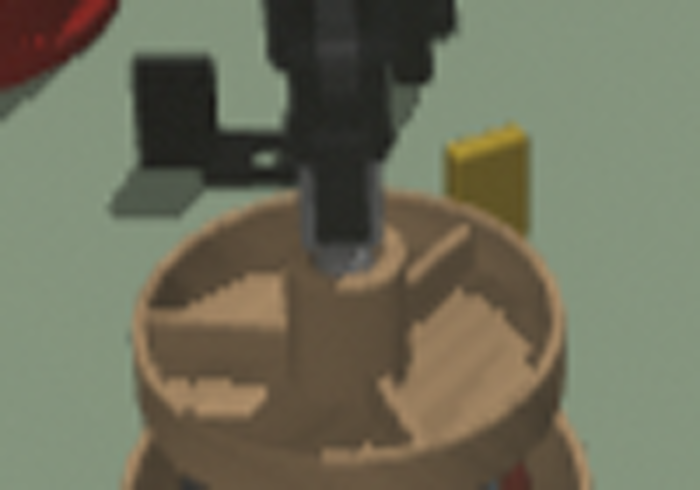

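{"op": "apply_moves", "data": {"plan": [[[0, 0, -0.1, 0, 0, 0, 0.28], [0, 0, -0.2, 0, 0, 0, 0.28], [0, 0, -0.3, 0, 0, 0, 0.28], [0, 0, -0.4, 0, 0, 0, 0.28]]]}}

```text
time: 7.25
tcp_pos: [0.5282, 0.0536, 0.1172]
ee_rot: [-1.571, -0.001, -0.001]
wrist_force: [0.6, -0.2, -0.6]
grip_width: 0.284
```

{"op": "apply_moves", "data": {"plan": [[[0, 0, -0.1, 0, 0, 0, 0.28], [0, 0, -0.2, 0, 0, 0, 0.28], [0, 0, -0.3, 0, 0, 0, 0.28]]]}}

```text
time: 7.55
tcp_pos: [0.5283, 0.0536, 0.1142]
ee_rot: [-1.571, -0.001, -0.001]
wrist_force: [0.6, -0.4, 0.0]
grip_width: 0.281
```

```bash
python3 yaw.py; python3 snap.py 5 side; python3 - <<'E'
import cv2
a=cv2.imread('pics/side_5.png')
cv2.imwrite('pics/side_5z.png',cv2.resize(a[180:250,250:350],None,fx=7,fy=7,interpolation=2))
E
```

```text
t 7.55 jaw yaw 89.98 tilt [ 1.5e-03 -3.0e-04 -1.0e+00] q [ 0.101  0.302 -0.118  1.149 -0.     0.102] tcp [0.5283 0.0536 0.1142] F [ 0.58 -0.37  0.01] M [0.06 0.02 0.01] g 0.2809
t 7.55 q [ 0.101  0.302 -0.118  1.149 -0.     0.102] tcp [0.5283 0.0536 0.1142] F [ 0.58 -0.37  0.01] g 0.280903775844899
```

View pics/side_5z.png

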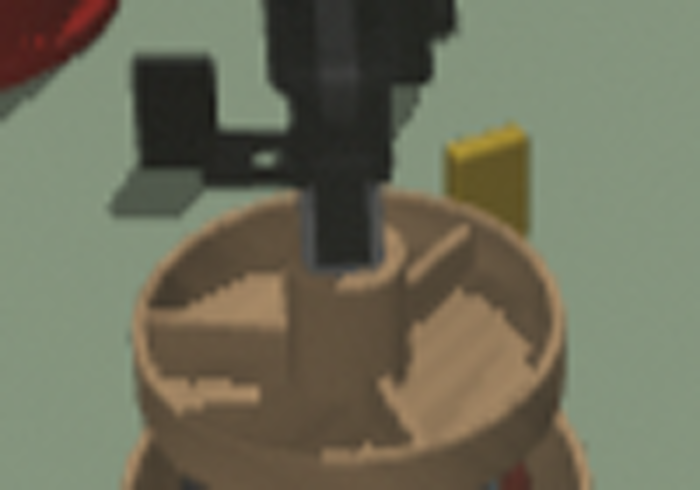

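```bash
python3 - <<'E'
from h import *
b=load('pics/side0.npz')
for py in (262,266,270,274,290):
  o,d=ray(b,(250+345/7,180+py/7)); d=d[0]
  print(py,[(y,(o+d*((y-o[1])/d[1]))[2].round(4)) for y in (.0365,.0385,.0416,.0466)])
E
python3 snap.py 6 wrist scene; python3 - <<'E'
import cv2
a=cv2.imread('pics/wrist_6.png');cv2.imwrite('pics/w6z.png',cv2.resize(a[230:390,230:390],None,fx=4,fy=3.7,interpolation=2))
a=cv2.imread('pics/scene_6.png');cv2.imwrite('pics/s6z.png',cv2.resize(a[180:280,290:390],None,fx=6,fy=6,interpolation=2))
E
```

```text
262 [(0.0365, np.float64(0.153)), (0.0385, np.float64(0.1514)), (0.0416, np.float64(0.1489)), (0.0466, np.float64(0.1449))]
266 [(0.0365, np.float64(0.1516)), (0.0385, np.float64(0.15)), (0.0416, np.float64(0.1475)), (0.0466, np.float64(0.1435))]
270 [(0.0365, np.float64(0.1503)), (0.0385, np.float64(0.1487)), (0.0416, np.float64(0.1462)), (0.0466, np.float64(0.1422))]
274 [(0.0365, np.float64(0.1489)), (0.0385, np.float64(0.1473)), (0.0416, np.float64(0.1448)), (0.0466, np.float64(0.1408))]
290 [(0.0365, np.float64(0.1434)), (0.0385, np.float64(0.1418)), (0.0416, np.float64(0.1393)), (0.0466, np.float64(0.1352))]
t 7.65 q [ 0.101  0.302 -0.119  1.149 -0.     0.102] tcp [0.5282 0.0536 0.1141] F [-0.35 -0.43  1.39] g 0.2780663776035419
```

View pics/w6z.png

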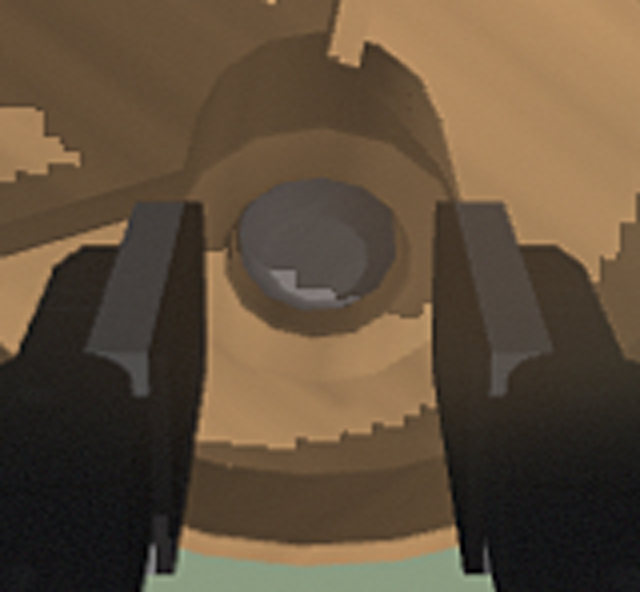

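View pics/s6z.png

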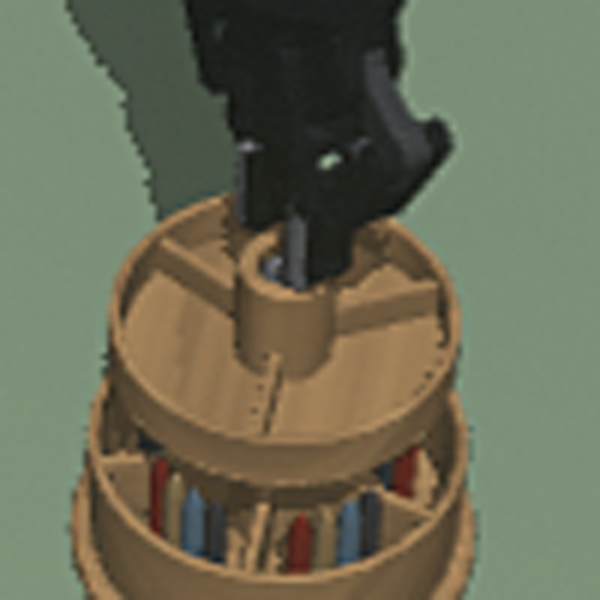

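{"op": "apply_moves", "data": {"plan": [[[0, 0, -0.1, 0, 0, 0, 0.28], [0, 0, -0.2, 0, 0, 0, 0.28], [0, 0, -0.3, 0, 0, 0, 0.28], [0, 0, -0.4, 0, 0, 0, 0.28]]]}}

```text
time: 8.1
tcp_pos: [0.5282, 0.0536, 0.1101]
ee_rot: [-1.571, -0.001, -0.001]
wrist_force: [0.2, -0.1, -0.8]
grip_width: 0.282
```

{"op": "apply_moves", "data": {"plan": [[[0, 0, -0.1, 0, 0, 0, 0.28], [0, 0, -0.2, 0, 0, 0, 0.28], [0, 0, -0.3, 0, 0, 0, 0.28], [0, 0, -0.4, 0, 0, 0, 0.28]]]}}

```text
time: 8.5
tcp_pos: [0.5282, 0.0536, 0.1062]
ee_rot: [-1.571, -0.001, -0.001]
wrist_force: [-1.3, -0.7, 3.7]
grip_width: 0.282
```

```bash
python3 yaw.py
```

```text
t 8.5 jaw yaw 89.98 tilt [ 1.5e-03 -3.0e-04 -1.0e+00] q [ 0.101  0.306 -0.133  1.13  -0.     0.102] tcp [0.5282 0.0536 0.1062] F [-1.29 -0.66  3.69] M [-0.02  0.34 -0.01] g 0.2816
```

```bash
python3 snap.py 7 wrist side scene; python3 - <<'E'
import cv2,numpy as np
b=cv2.imread('pics/side_7.png')[110:270,220:380];a=cv2.imread('pics/scene_7.png')[150:300,270:410]
cv2.imwrite('pics/z7.png',np.hstack([cv2.resize(a,(400,430),interpolation=2),cv2.resize(b,(400,400),interpolation=2)[:430]] if 0 else [cv2.resize(a,(400,430),interpolation=2),cv2.resize(b,(400,430),interpolation=2)]))
E
```

```text
t 8.6 q [ 0.101  0.306 -0.134  1.13  -0.     0.102] tcp [0.5282 0.0536 0.106 ] F [0.58 0.92 0.17] g 0.27905173048018084
```

View pics/z7.png

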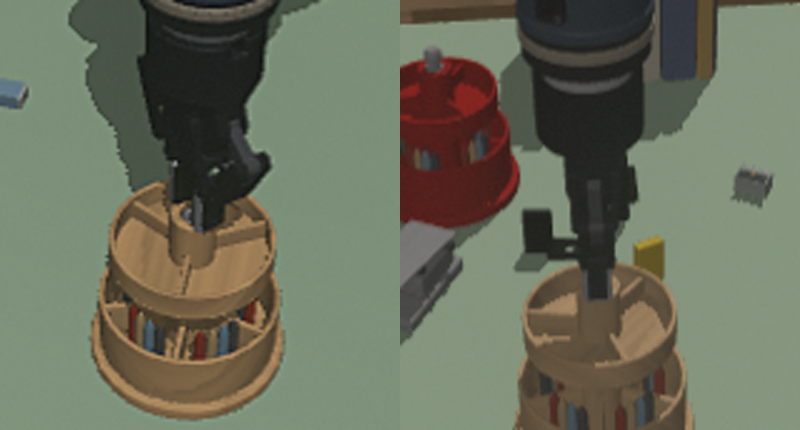

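View pics/wrist_7.png

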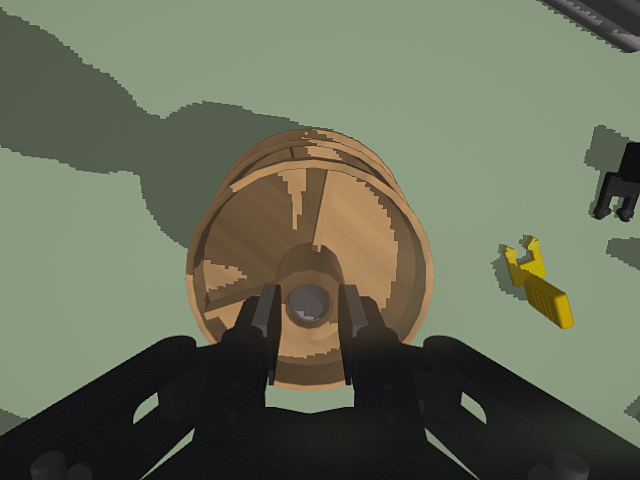

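```bash
python3 - <<'E'
import cv2,numpy as np
b=cv2.imread('pics/side_7.png')[190:250,260:340];a=cv2.imread('pics/scene_7.png')[200:260,300:380]
cv2.imwrite('pics/z7b.png',np.hstack([cv2.resize(a,(400,300),interpolation=2),cv2.resize(b,(400,300),interpolation=2)]))
w=cv2.imread('pics/wrist_7.png')[230:400,230:390];cv2.imwrite('pics/z7w.png',cv2.resize(w,None,fx=3.5,fy=3.5,interpolation=2))
E
```

```text
(no output)
```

View pics/z7b.png

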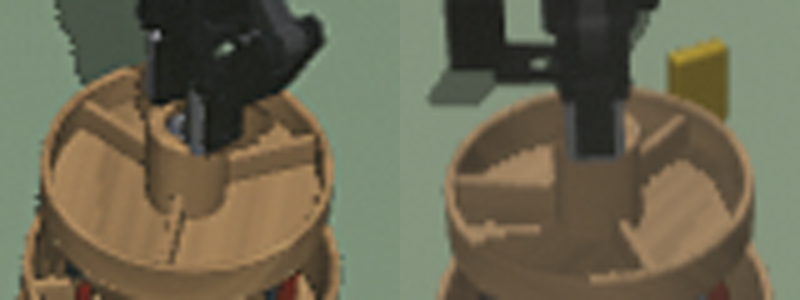

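View pics/z7w.png

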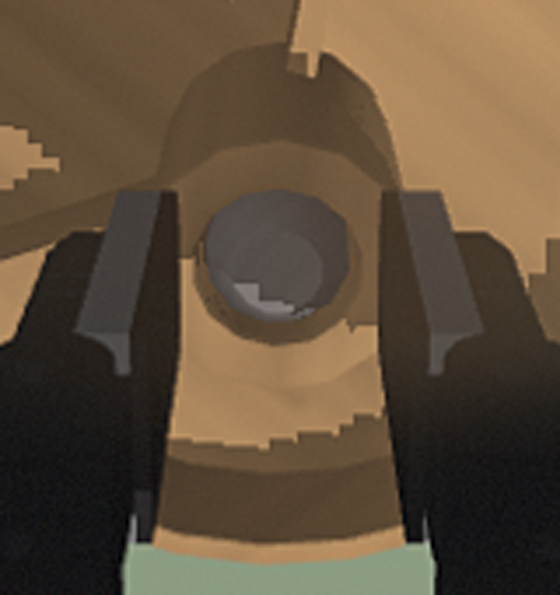

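{"op": "apply_moves", "data": {"plan": [[[0, 0, -0.1, 0, 0, 0, 0.28], [0, 0, -0.2, 0, 0, 0, 0.28], [0, 0, -0.2, 0, 0, 0, 0.28]]]}}

```text
time: 8.95
tcp_pos: [0.5282, 0.0536, 0.104]
ee_rot: [-1.571, -0.001, -0.001]
wrist_force: [-0.1, -0.4, 0.2]
grip_width: 0.277
```

{"op": "apply_moves", "data": {"plan": [[[0, 0, -0.1, 0, 0, 0, 0.28], [0, 0, -0.2, 0, 0, 0, 0.28], [0, 0, -0.3, 0, 0, 0, 0.28]]]}}

```text
time: 9.25
tcp_pos: [0.5283, 0.0536, 0.1009]
ee_rot: [-1.571, -0.001, -0.001]
wrist_force: [-1.2, -0.9, 4.0]
grip_width: 0.278
```

```bash
python3 yaw.py;python3 snap.py 8 wrist; python3 - <<'E'
import cv2,numpy as np
w=cv2.imread('pics/wrist_8.png')[230:400,230:390];cv2.imwrite('pics/z8w.png',cv2.resize(w,None,fx=3.5,fy=3.5,interpolation=2))
E
```

```text
t 9.25 jaw yaw 89.98 tilt [ 1.5e-03 -3.0e-04 -1.0e+00] q [ 0.101  0.309 -0.143  1.118 -0.     0.102] tcp [0.5283 0.0536 0.1009] F [-1.16 -0.87  4.03] M [0.01 0.22 0.03] g 0.2781
t 9.25 q [ 0.101  0.309 -0.143  1.118 -0.     0.102] tcp [0.5283 0.0536 0.1009] F [-1.16 -0.87  4.03] g 0.27808187100352133
```

View pics/z8w.png

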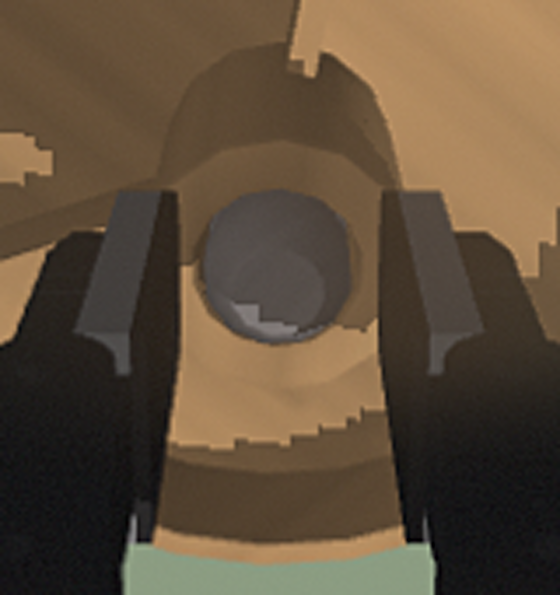

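{"op": "apply_moves", "data": {"plan": [[[0, 0, -0.1, 0, 0, 0, 0.28], [0, 0, -0.2, 0, 0, 0, 0.28], [0, 0, -0.3, 0, 0, 0, 0.28], [0, 0, -0.4, 0, 0, 0, 0.28], [0, 0, -0.5, 0, 0, 0, 0.28]]]}}

```text
time: 9.8
tcp_pos: [0.5282, 0.0536, 0.0957]
ee_rot: [-1.571, -0.001, -0.001]
wrist_force: [-1.5, 0.5, 3.9]
grip_width: 0.284
```

{"op": "apply_moves", "data": {"plan": [[[0, 0, -0.1, 0, 0, 0, 0.28], [0, 0, -0.2, 0, 0, 0, 0.28], [0, 0, -0.3, 0, 0, 0, 0.28]]]}}

```text
time: 10.1
tcp_pos: [0.5282, 0.0536, 0.0926]
ee_rot: [-1.571, -0.001, -0.001]
wrist_force: [-0.4, 0.4, 4.2]
grip_width: 0.278
```

{"op": "apply_moves", "data": {"plan": [[[0, 0, -0.1, 0, 0, 0, 0.28], [0, 0, -0.2, 0, 0, 0, 0.28]]]}}

```text
time: 10.3
tcp_pos: [0.5282, 0.0536, 0.0905]
ee_rot: [-1.571, -0.001, -0.001]
wrist_force: [-1.5, -0.8, 4.6]
grip_width: 0.283
```

{"op": "apply_moves", "data": {"plan": [[[0, 0, -0.1, 0, 0, 0, 0.28], [0, 0, -0.2, 0, 0, 0, 0.28]]]}}

```text
time: 10.5
tcp_pos: [0.5282, 0.0536, 0.0884]
ee_rot: [-1.571, -0.001, -0.001]
wrist_force: [-1.7, -0.4, 13.2]
grip_width: 0.28
```

{"op": "apply_moves", "data": {"plan": [[[0, 0, -0.05, 0, 0, 0, 0.28], [0, 0, -0.1, 0, 0, 0, 0.28]]]}}

```text
time: 10.7
tcp_pos: [0.5284, 0.0536, 0.0883]
ee_rot: [-1.571, -0.001, -0.002]
wrist_force: [-8.4, -0.7, 25.2]
grip_width: 0.281
```

{"op": "apply_moves", "data": {"plan": [[[0, 0, -0.05, 0, 0, 0, 0.28]]]}}

```text
time: 10.8
tcp_pos: [0.5283, 0.0536, 0.0884]
ee_rot: [-1.571, -0.002, -0.002]
wrist_force: [-5.0, 0.0, 10.6]
grip_width: 0.282
```

```bash
python3 yaw.py;python3 snap.py 9 wrist; python3 - <<'E'
import cv2,numpy as np
w=cv2.imread('pics/wrist_9.png')[230:400,230:390];cv2.imwrite('pics/z9w.png',cv2.resize(w,None,fx=3.5,fy=3.5,interpolation=2))
E
```

```text
t 10.8 jaw yaw 89.98 tilt [ 2.7e-03 -2.0e-04 -1.0e+00] q [ 0.101  0.315 -0.167  1.086 -0.     0.102] tcp [0.5283 0.0536 0.0884] F [-5.04  0.03 10.61] M [-0.09  1.11 -0.  ] g 0.2825
t 10.8 q [ 0.101  0.315 -0.167  1.086 -0.     0.102] tcp [0.5283 0.0536 0.0884] F [-5.04  0.03 10.61] g 0.2824664378265511
```

View pics/z9w.png

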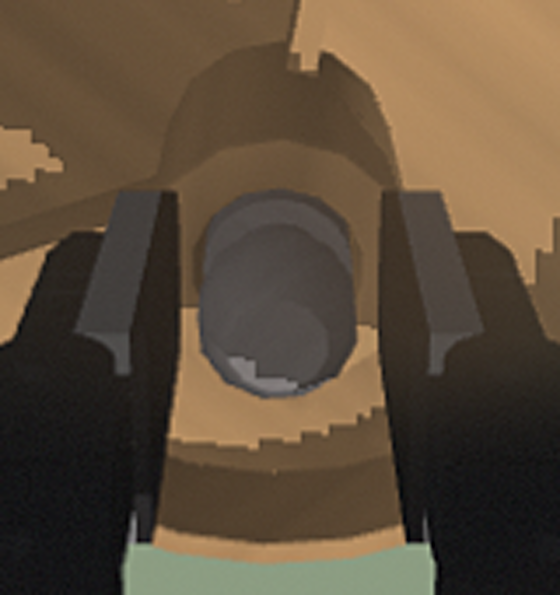

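{"op": "apply_moves", "data": {"plan": [[[0, 0, 1, 0, 0, 0, 0.28], [0, 0, 4, 0, 0, 0, 0.28], [0, 0, 8, 0, 0, 0, 0.28], [-0.5, 3, 9, 0, 0, -2, 0.4], [-1.5, 7, 9, 0, 0, -5.3, 0.4], [-2.5, 11, 9, 0, 0, -5.3, 0.4], [-3.5, 16, 7, 0, 0, -5.3, 0.4], [-4, 20, 6, 0, 0, -5.3, 0.4]]]}}

```text
time: 11.65
tcp_pos: [0.4876, 0.2553, 0.1482]
ee_rot: [-1.57, 0.071, -0.075]
wrist_force: [1.5, -0.7, -0.0]
grip_width: 0.399
```

```bash
python3 yaw.py;python3 need.py 84.7 .480 .289 .10; python3 snap.py 10 wrist scene side; python3 - <<'E'
import cv2,numpy as np
b=cv2.imread('pics/side_10.png')[190:300,260:340];a=cv2.imread('pics/scene_10.png')[200:310,295:375]
cv2.imwrite('pics/z10.png',np.hstack([cv2.resize(a,(400,550),interpolation=2),cv2.resize(b,(400,550),interpolation=2)]))
E
```

```text
t 11.65 jaw yaw 84.67 tilt [ 3.e-03 -2.e-04 -1.e+00] q [ 0.483  0.326  0.002  1.245 -0.002  0.576] tcp [0.4876 0.2553 0.1482] F [ 1.47 -0.66 -0.04] M [-0.01 -0.02 -0.01] g 0.3991
shift cm [-0.76  3.37 -4.82] turn [0.01 0.17 0.03]
t 11.75 q [ 4.870e-01  3.290e-01  3.000e-03  1.245e+00 -1.000e-03  5.760e-01] tcp [0.4865 0.2576 0.1468] F [-0.13 -0.61 -0.02] g 0.40409778737588026
```

View pics/z10.png

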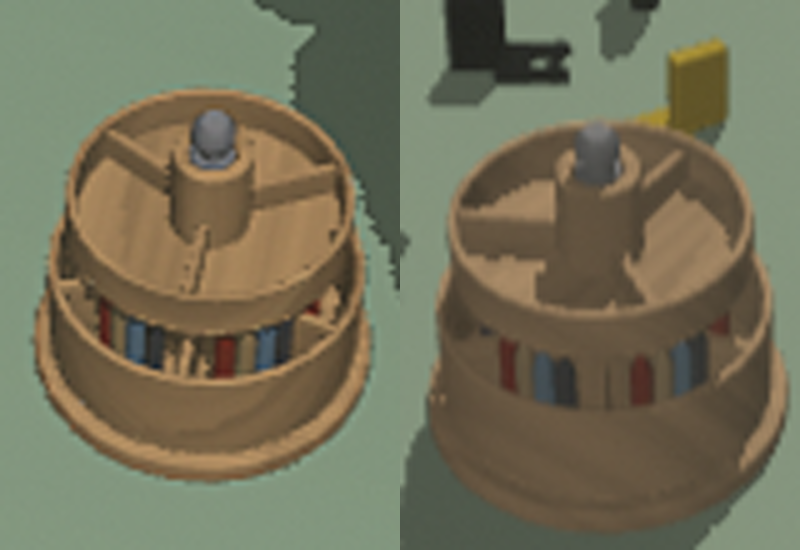

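View pics/wrist_10.png

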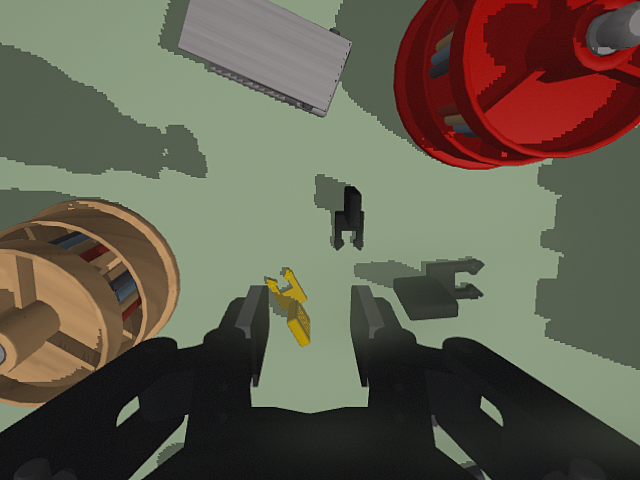

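```bash
python3 - <<'E'
from h import *
import pickle
c,s=pickle.load(open('pics/wrist_10.pkl','rb'))
im=c['pixels'][:,:,::-1]; cv2.imwrite('pics/w10z.png',cv2.resize(im[175:260,310:390],None,fx=7,fy=7,interpolation=2))
E
```

```text
(no output)
```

View pics/w10z.png

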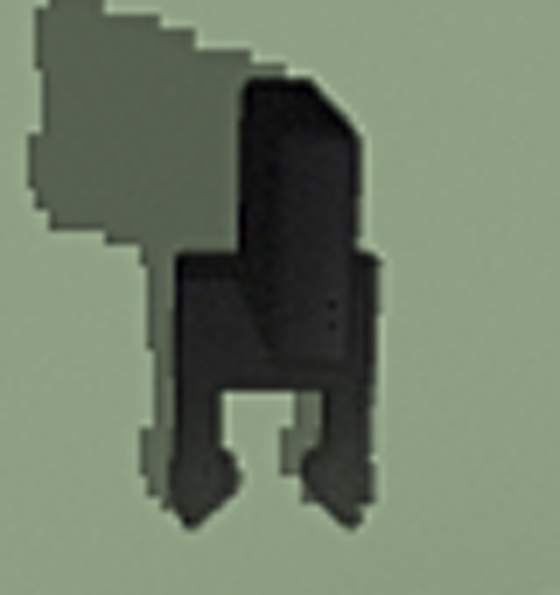

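```bash
python3 - <<'E'
from h import *
import pickle
c,s=pickle.load(open('pics/wrist_10.pkl','rb'))
v=lambda x,y:(310+x/7,175+y/7)
P=onz(c,[v(276.5,255),v(270,525),v(272,390)],.006,s);print(P)
d=P[1]-P[0];print('yaw',np.degrees(np.arctan2(d[1],d[0])),'len',np.linalg.norm(d))
u=d/np.linalg.norm(d); print('grip est from tips',P[1]-u*.044,'width',np.linalg.norm(np.diff(onz(c,[v(175,256),v(378,256)],.006,s),axis=0)))
print('grip top front corners',onz(c,[v(275,363),v(345,365)],.044,s), 'right rear',onz(c,[v(358,135)],.044,s))
# new head/hub estimate scene/side
a=load('pics/scene0.npz');b=load('pics/side0.npz')
g=lambda x,y:(295+x/5,200+y/5);k=lambda x,y:(260+x/5,190+y/5)
print('head top',tri(a,g(214,117),b,k(598,132-0) if 0 else k(598-400,133)))
E
```

```text
[[0.48762605 0.2909259  0.006     ]
 [0.52325202 0.28778212 0.006     ]
 [0.5051611  0.28921927 0.006     ]]
yaw -5.04294936037835 len 0.03576441535080052
grip est from tips [0.47942234 0.29164983 0.006     ] width 0.025652848906347045
grip top front corners [[0.4919085  0.28651742 0.044     ]
 [0.49288246 0.2943599  0.044     ]] right rear [[0.46698816 0.2972656  0.044     ]]
head top (array([0.52963652, 0.05278916, 0.14315115]), np.float64(0.0049157538149587725))
```

{"op": "apply_moves", "data": {"plan": [[[-0.75, 3.3, -2, 0, 0.17, 0, 0.4], [-0.75, 3.3, -5, 0, 0.17, 0, 0.4], [-0.75, 3.3, -8, 0, 0.17, 0, 0.4], [-0.75, 3.3, -10.5, 0, 0.17, 0, 0.4], [-0.75, 3.3, -11.7, 0, 0.17, 0, 0.4], [-0.75, 3.3, -11.7, 0, 0.17, 0, 0.4]]]}}

```text
time: 12.4
tcp_pos: [0.4793, 0.2875, 0.0299]
ee_rot: [-1.572, 0.073, -0.068]
wrist_force: [-0.5, -0.4, 0.6]
grip_width: 0.401
```

```bash
python3 yaw.py;python3 need.py 84.9 .479 .2905 .0; python3 snap.py 11 wrist side scene; python3 - <<'E'
import cv2,numpy as np
b=cv2.imread('pics/side_11.png')[110:230,230:350];a=cv2.imread('pics/scene_11.png')[280:380,360:460]
cv2.imwrite('pics/z11.png',np.hstack([cv2.resize(a,(400,400),interpolation=2),cv2.resize(b,(400,400),interpolation=2)]))
E
```

```text
t 12.4 jaw yaw 84.84 tilt [-0.0034 -0.0021 -1.    ] q [ 0.54   0.419 -0.172  0.984 -0.     0.63 ] tcp [0.4793 0.2875 0.0299] F [-0.46 -0.36  0.62] M [-0.04  0.02 -0.04] g 0.4007
shift cm [-0.03  0.3  -2.99] turn [ 0.12 -0.2   0.06]
t 12.5 q [ 0.541  0.417 -0.17   0.985  0.     0.631] tcp [0.4805 0.2885 0.0319] F [0.22 0.07 0.21] g 0.39961726299239547
```

View pics/z11.png

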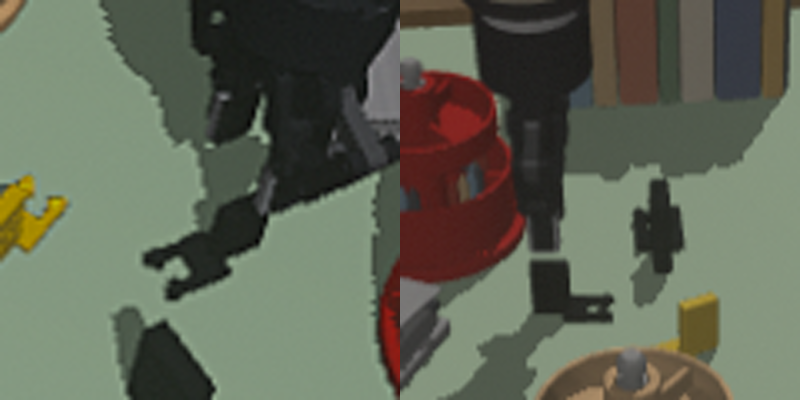

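View pics/wrist_11.png

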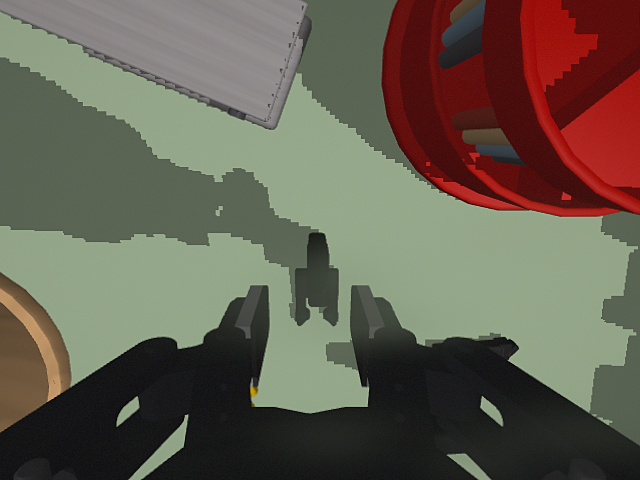

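{"op": "apply_moves", "data": {"plan": [[[-0.15, 0.2, 0, 0.12, -0.2, 0, 0.4], [-0.15, 0.2, -1.5, 0.12, -0.2, 0, 0.4], [-0.15, 0.2, -2.5, 0.12, -0.2, 0, 0.4], [-0.15, 0.2, -3, 0.12, -0.2, 0, 0.4], [-0.15, 0.2, -3, 0.12, -0.2, 0, 0.4]]]}}

```text
time: 13.05
tcp_pos: [0.4789, 0.2906, 0.0018]
ee_rot: [-1.568, 0.068, -0.072]
wrist_force: [-0.1, -0.3, -0.4]
grip_width: 0.398
```

```bash
python3 yaw.py;python3 need.py 84.9 .479 .2905 -.015; python3 snap.py 12 wrist side ; python3 - <<'E'
import cv2,numpy as np
b=cv2.imread('pics/side_12.png')[140:230,240:330];a=cv2.imread('pics/wrist_12.png')[220:400,220:400]
cv2.imwrite('pics/z12.png',np.hstack([cv2.resize(a,(400,400),interpolation=2),cv2.resize(b,(400,400),interpolation=2)]))
E
```

```text
t 13.05 jaw yaw 84.87 tilt [ 0.0027  0.0016 -1.    ] q [ 0.545  0.44  -0.218  0.91  -0.     0.635] tcp [0.4789 0.2906 0.0018] F [-0.14 -0.33 -0.39] M [0.04 0.02 0.01] g 0.3984
shift cm [ 0.01 -0.01 -1.68] turn [-0.09  0.16  0.03]
t 13.1 q [ 0.545  0.44  -0.217  0.91  -0.     0.635] tcp [0.4792 0.2908 0.0022] F [-0.61  0.01  0.78] g 0.39819219297739655
```

View pics/z12.png

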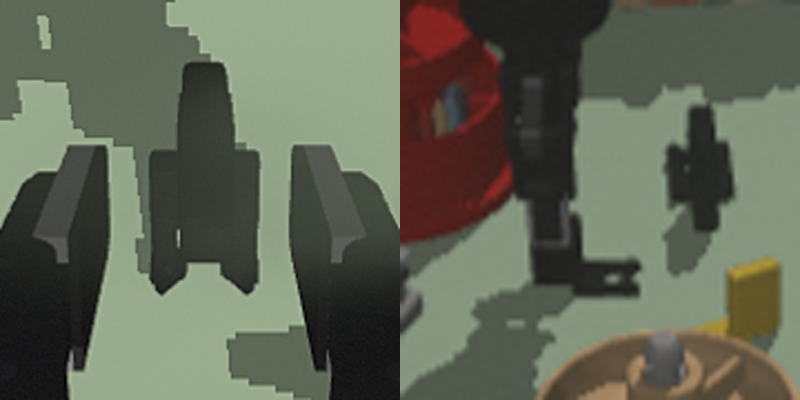

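{"op": "apply_moves", "data": {"plan": [[[0.1, 0, -0.5, -0.09, 0.16, 0, 0.4], [0.1, 0, -1.0, -0.09, 0.16, 0, 0.4], [0.1, 0, -1.4, -0.09, 0.16, 0, 0.4], [0.1, 0, -1.4, -0.09, 0.16, 0, 0.4]]]}}

```text
time: 13.55
tcp_pos: [0.48, 0.2906, -0.0123]
ee_rot: [-1.57, 0.07, -0.07]
wrist_force: [-0.3, 0.1, -0.8]
grip_width: 0.403
```

```bash
python3 yaw.py; python3 snap.py 13 wrist side ; python3 - <<'E'
import cv2,numpy as np
b=cv2.imread('pics/side_13.png')[140:230,240:330];a=cv2.imread('pics/wrist_13.png')[220:400,220:400]
cv2.imwrite('pics/z13.png',np.hstack([cv2.resize(a,(400,400),interpolation=2),cv2.resize(b,(400,400),interpolation=2)]))
E
```

```text
t 13.55 jaw yaw 84.86 tilt [-0.e+00  1.e-04 -1.e+00] q [ 0.544  0.458 -0.228  0.884  0.     0.634] tcp [ 0.48    0.2906 -0.0123] F [-0.31  0.14 -0.79] M [-0.07  0.04  0.01] g 0.4035
t 13.6 q [ 0.544  0.458 -0.228  0.885  0.     0.634] tcp [ 0.4801  0.2907 -0.0119] F [-0.2  0.1  0.3] g 0.3988619551804388
```

View pics/z13.png

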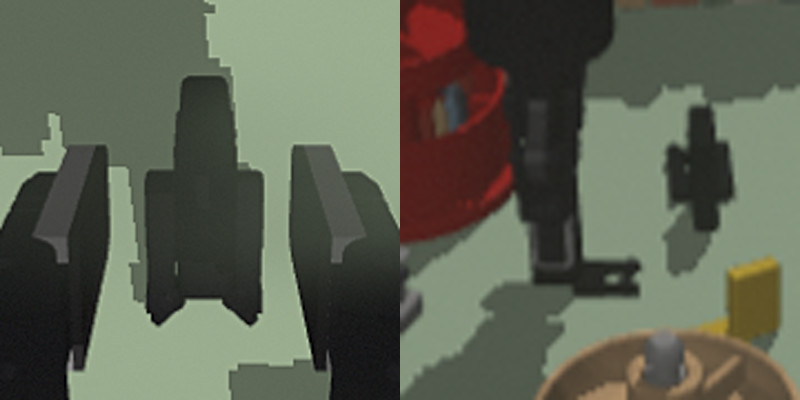

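{"op": "apply_moves", "data": {"plan": [[[0, 0, 0, 0, 0, 0, 0.05], [0, 0, 0, 0, 0, 0, 0.05], [0, 0, 0, 0, 0, 0, 0.05], [0, 0, 0, 0, 0, 0, 0.05], [0, 0, 0, 0, 0, 0, 0.05]]], "force": 50}}

```text
time: 14.15
tcp_pos: [0.4804, 0.2909, -0.0115]
ee_rot: [-1.569, 0.07, -0.071]
wrist_force: [-0.8, -0.1, 4.1]
grip_width: 0.102
```

```bash
python3 yaw.py
```

```text
t 14.15 jaw yaw 84.87 tilt [ 9.e-04  7.e-04 -1.e+00] q [ 0.544  0.458 -0.227  0.885  0.     0.634] tcp [ 0.4804  0.2909 -0.0115] F [-0.81 -0.1   4.07] M [-0.04  0.16  0.  ] g 0.1017
```

{"op": "apply_moves", "data": {"plan": [[[0, 0, 0.5, 0, 0, 0, 0.05], [0, 0, 2, 0, 0, 0, 0.05], [0, 0, 5, 0, 0, 0, 0.05], [0, 0, 8, 0, 0, 0, 0.05], [0, 0, 12, 0, 0, 0, 0.05], [0, 0, 16, 0, 0, 0, 0.05], [0, 0, 17, 0, 0, 0, 0.05], [0, 0, 17, 0, 0, 0, 0.05]]]}}

```text
time: 14.95
tcp_pos: [0.4813, 0.2914, 0.1602]
ee_rot: [-1.567, 0.068, -0.073]
wrist_force: [-0.4, 0.2, -0.4]
grip_width: 0.101
```

```bash
python3 yaw.py; python3 snap.py 14 wrist side ; python3 - <<'E'
import cv2,numpy as np
b=cv2.imread('pics/side_14.png')[100:230,240:370];a=cv2.imread('pics/wrist_14.png')[220:400,220:400]
cv2.imwrite('pics/z14.png',np.hstack([cv2.resize(a,(400,400),interpolation=2),cv2.resize(b,(400,400),interpolation=2)]))
E
```

```text
t 14.95 jaw yaw 84.86 tilt [ 0.0036  0.0023 -1.    ] q [0.544 0.346 0.061 1.282 0.    0.634] tcp [0.4813 0.2914 0.1602] F [-0.38  0.17 -0.43] M [ 0.01  0.02 -0.01] g 0.1012
t 15.0 q [0.544 0.347 0.058 1.28  0.    0.634] tcp [0.4805 0.291  0.1585] F [-0.1  -0.26  0.04] g 0.1029404086138979
```

View pics/z14.png

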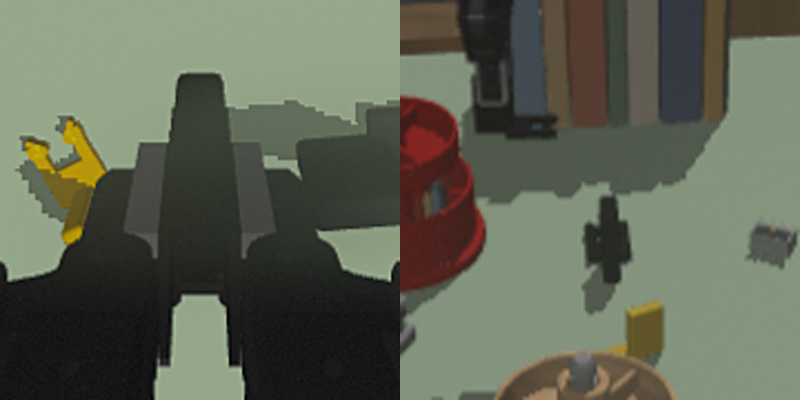

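{"op": "apply_moves", "data": {"plan": [[[-0.5, -3, 0.5, 0, 0, 1, 0.05], [-1, -7, 1, 0, 0, 2, 0.05], [-1.5, -11, 1, 0, 0, 3, 0.05], [-2, -15, 1, 0, 0, 4, 0.05], [-2.3, -19, 1, 0, 0, 5.1, 0.05], [-2.65, -22, 0.5, 0, 0, 5.1, 0.05], [-2.65, -23.7, 0, 0, 0, 5.1, 0.05], [-2.65, -23.7, 0, 0, 0, 5.1, 0.05]]]}}

```text
time: 15.85
tcp_pos: [0.4521, 0.0518, 0.1555]
ee_rot: [-1.571, 0.005, 0.0]
wrist_force: [0.3, -0.6, -0.1]
grip_width: 0.104
```

```bash
python3 need.py 90 .464 .0536 .1225; python3 snap.py 15 wrist
```

```text
shift cm [ 1.19  0.18 -3.3 ] turn [ 0.04 -0.2   0.18]
t 15.85 q [ 0.114  0.135 -0.224  1.216 -0.     0.117] tcp [0.4521 0.0518 0.1555] F [ 0.31 -0.57 -0.08] g 0.1036936426322192
```

View pics/wrist_15.png

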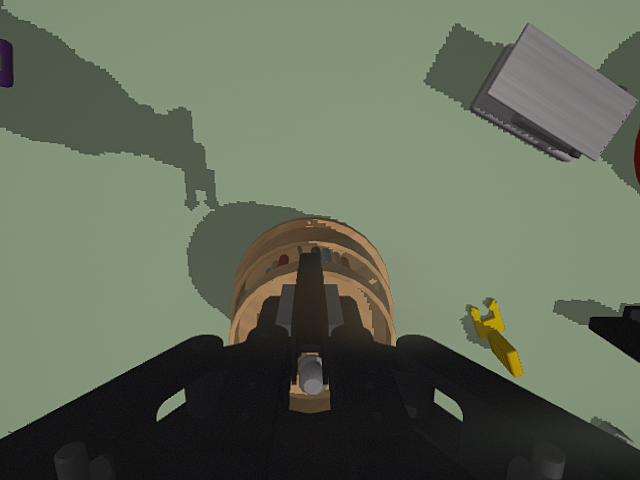

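{"op": "apply_moves", "data": {"plan": [[[1.2, 0.2, -1, 0, -0.2, 0.2, 0.05], [1.2, 0.2, -2.5, 0, -0.2, 0.2, 0.05], [1.2, 0.2, -3.3, 0, -0.2, 0.2, 0.05], [1.2, 0.2, -3.3, 0, -0.2, 0.2, 0.05]]]}}

```text
time: 16.3
tcp_pos: [0.4638, 0.0555, 0.1214]
ee_rot: [-1.571, -0.0, 0.003]
wrist_force: [0.4, 0.0, -0.8]
grip_width: 0.102
```

```bash
python3 yaw.py; python3 need.py 90 .474 .0537 .1165; python3 snap.py 16 wrist scene side; python3 - <<'E'
import cv2,numpy as np
b=cv2.imread('pics/side_16.png')[170:250,240:340];a=cv2.imread('pics/scene_16.png')[180:260,300:400]
cv2.imwrite('pics/z16.png',np.vstack([cv2.resize(a,(700,300),interpolation=2),cv2.resize(b,(700,300),interpolation=2)]))
E
```

```text
t 16.3 jaw yaw 90.12 tilt [-1.9e-03 -5.0e-04 -1.0e+00] q [ 0.119  0.174 -0.265  1.134 -0.     0.117] tcp [0.4638 0.0555 0.1214] F [ 0.4   0.03 -0.85] M [-0.03  0.02 -0.03] g 0.1023
shift cm [ 1.02 -0.18 -0.49] turn [ 0.03 -0.11 -0.12]
t 16.4 q [ 0.119  0.172 -0.263  1.135 -0.     0.117] tcp [0.4645 0.0553 0.1229] F [-0.97  0.47 -1.07] g 0.10104688843817544
```

View pics/z16.png

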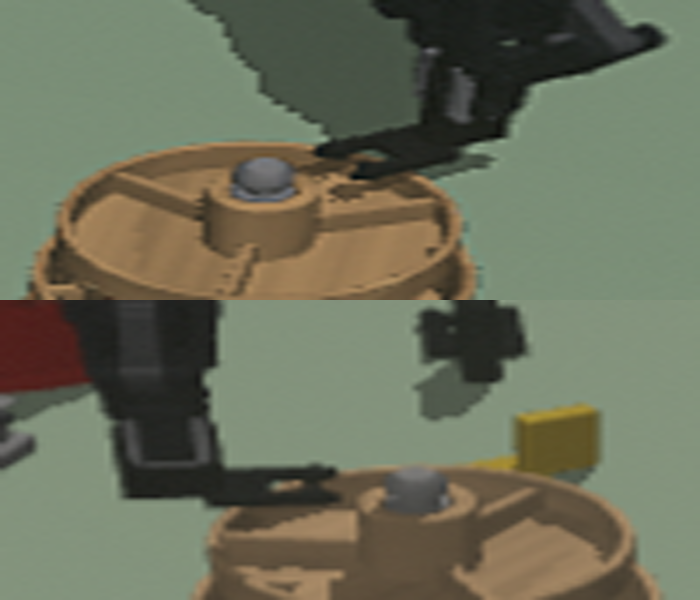

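View pics/wrist_16.png

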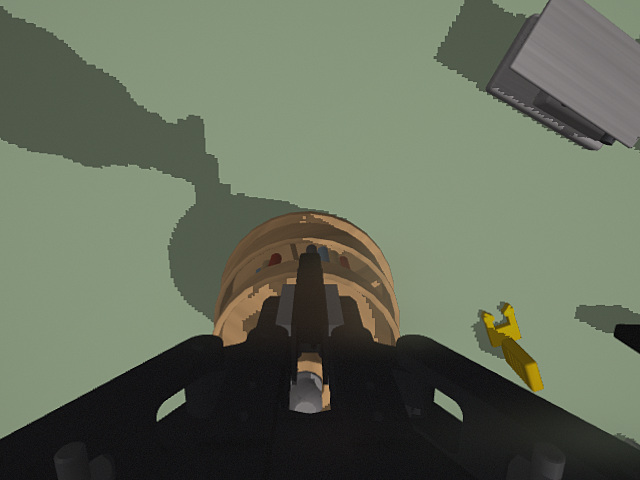

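{"op": "apply_moves", "data": {"plan": [[[0.4, -0.16, 0, 0.03, -0.1, -0.1, 0.05], [0.8, -0.16, 0, 0.03, -0.1, -0.1, 0.05], [0.8, -0.16, -0.3, 0.03, -0.1, -0.1, 0.05], [0.8, -0.16, -0.5, 0.03, -0.1, -0.1, 0.05], [0.8, -0.16, -0.5, 0.03, -0.1, -0.1, 0.05], [0.8, -0.16, -0.5, 0.03, -0.1, -0.1, 0.05]]]}}

```text
time: 17.05
tcp_pos: [0.4725, 0.0536, 0.1182]
ee_rot: [-1.57, -0.002, -0.002]
wrist_force: [-0.2, 0.4, -0.2]
grip_width: 0.097
```

```bash
python3 yaw.py; python3 need.py 90 .4725 .0537 .1125
```

```text
t 17.05 jaw yaw 89.98 tilt [ 2.5e-03  3.0e-04 -1.0e+00] q [ 0.113  0.188 -0.256  1.124  0.     0.113] tcp [0.4725 0.0536 0.1182] F [-0.16  0.42 -0.21] M [-0.04  0.04  0.  ] g 0.0969
shift cm [-0.    0.01 -0.57] turn [-0.02  0.14  0.02]
```

{"op": "apply_moves", "data": {"plan": [[[0, 0, -0.1, 0, 0.14, 0, 0.05], [0, 0, -0.2, 0, 0.14, 0, 0.05], [0, 0, -0.3, 0, 0.14, 0, 0.05]]]}}

```text
time: 17.35
tcp_pos: [0.4726, 0.0537, 0.1151]
ee_rot: [-1.57, 0.0, -0.0]
wrist_force: [0.3, 0.6, 0.9]
grip_width: 0.101
```

{"op": "apply_moves", "data": {"plan": [[[0, 0, -0.05, 0, 0, 0, 0.05], [0, 0, -0.1, 0, 0, 0, 0.05]]]}}

```text
time: 17.55
tcp_pos: [0.4726, 0.0537, 0.1143]
ee_rot: [-1.57, -0.0, -0.0]
wrist_force: [-1.3, 0.1, 6.1]
grip_width: 0.104
```

{"op": "apply_moves", "data": {"plan": [[[0, 0, -0.05, 0, 0, 0, 0.05], [0, 0, -0.1, 0, 0, 0, 0.05]]]}}

```text
time: 17.75
tcp_pos: [0.4724, 0.0536, 0.1131]
ee_rot: [-1.571, 0.0, -0.0]
wrist_force: [-1.6, -0.8, 0.5]
grip_width: 0.106
```

```bash
python3 yaw.py; python3 snap.py 17 scene side; python3 - <<'E'
import cv2,numpy as np
b=cv2.imread('pics/side_17.png')[170:250,240:340];a=cv2.imread('pics/scene_17.png')[180:260,300:400]
cv2.imwrite('pics/z17.png',np.vstack([cv2.resize(a,(700,300),interpolation=2),cv2.resize(b,(700,300),interpolation=2)]))
E
```

```text
t 17.75 jaw yaw 89.98 tilt [-1.e-04  3.e-04 -1.e+00] q [ 0.113  0.193 -0.263  1.115  0.     0.113] tcp [0.4724 0.0536 0.1131] F [-1.57 -0.85  0.45] M [-0.13  0.34 -0.02] g 0.1064
t 17.8 q [ 0.113  0.194 -0.263  1.115  0.     0.113] tcp [0.4724 0.0536 0.113 ] F [-1.07 -1.24 -0.5 ] g 0.10106494737381594
```

View pics/z17.png

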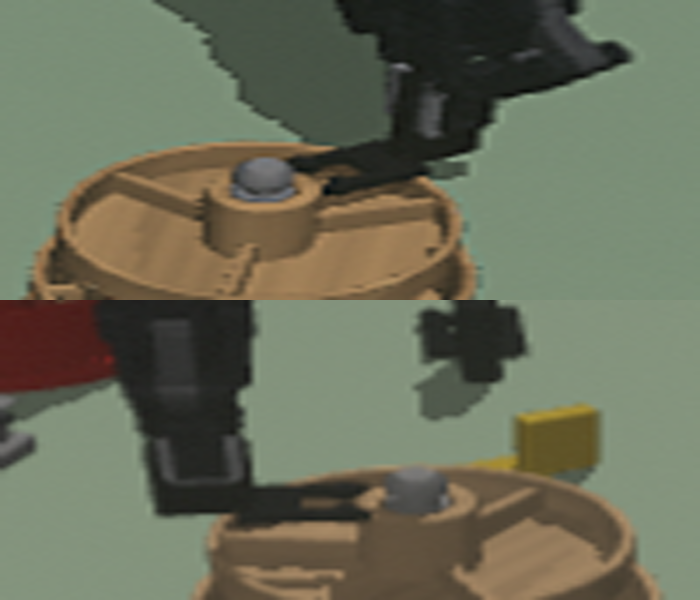

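{"op": "apply_moves", "data": {"plan": [[[0, 0, 0.2, 0, 0, 0, 0.05], [0, 0, 0.4, 0, 0, 0, 0.05], [0.2, 0, 0.4, 0, 0, 0, 0.05], [0.4, 0, 0.4, 0, 0, 0, 0.05], [0.4, 0, 0.4, 0, 0, 0, 0.05]]]}}

```text
time: 18.35
tcp_pos: [0.4768, 0.0536, 0.117]
ee_rot: [-1.571, 0.0, -0.0]
wrist_force: [0.3, -0.5, -0.8]
grip_width: 0.104
```

```bash
python3 yaw.py; python3 snap.py 18 scene side; python3 - <<'E'
import cv2,numpy as np
b=cv2.imread('pics/side_18.png')[170:250,240:340];a=cv2.imread('pics/scene_18.png')[180:260,300:400]
cv2.imwrite('pics/z18.png',np.vstack([cv2.resize(a,(700,300),interpolation=2),cv2.resize(b,(700,300),interpolation=2)]))
E
```

```text
t 18.35 jaw yaw 89.99 tilt [-0.e+00  3.e-04 -1.e+00] q [ 0.112  0.2   -0.245  1.126  0.     0.112] tcp [0.4768 0.0536 0.117 ] F [ 0.27 -0.53 -0.78] M [0.   0.   0.05] g 0.1044
t 18.4 q [ 0.112  0.199 -0.245  1.126  0.     0.112] tcp [0.4766 0.0536 0.117 ] F [-0.04  0.1  -0.27] g 0.10414274624180095
```

View pics/z18.png

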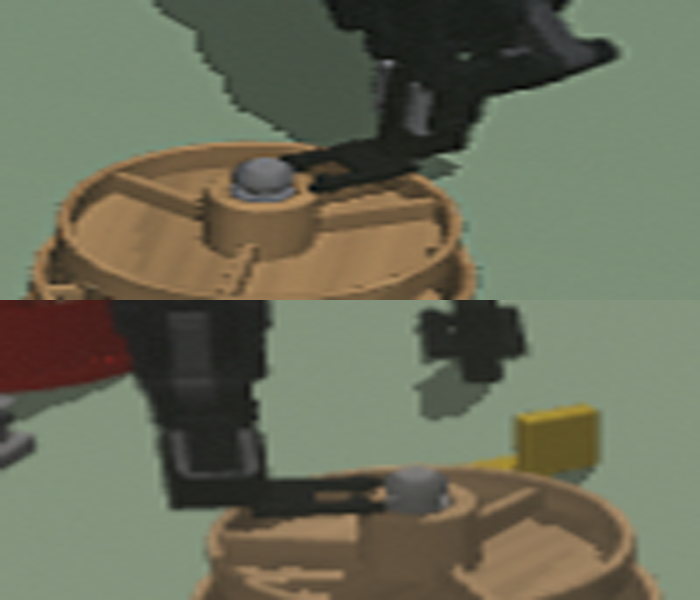

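{"op": "apply_moves", "data": {"plan": [[[0, 0, -0.05, 0, 0, 0, 0.05], [0, 0, -0.1, 0, 0, 0, 0.05], [0, 0, -0.15, 0, 0, 0, 0.05]]]}}

```text
time: 18.75
tcp_pos: [0.4764, 0.0536, 0.1154]
ee_rot: [-1.571, 0.0, 0.0]
wrist_force: [0.3, -0.6, 1.3]
grip_width: 0.104
```

{"op": "apply_moves", "data": {"plan": [[[0, 0, -0.05, 0, 0, 0, 0.05]]]}}

```text
time: 18.85
tcp_pos: [0.4763, 0.0536, 0.1151]
ee_rot: [-1.57, 0.0, -0.0]
wrist_force: [-3.2, 0.5, 9.4]
grip_width: 0.106
```

{"op": "apply_moves", "data": {"plan": [[[0, 0, -0.05, 0, 0, 0, 0.05]]]}}

```text
time: 18.95
tcp_pos: [0.4763, 0.0537, 0.1149]
ee_rot: [-1.57, 0.0, -0.0]
wrist_force: [-4.4, 0.1, 11.0]
grip_width: 0.106
```

{"op": "apply_moves", "data": {"plan": [[[0, 0, -0.05, 0, 0, 0, 0.05]]]}}

```text
time: 19.05
tcp_pos: [0.4763, 0.0537, 0.1149]
ee_rot: [-1.57, -0.0, -0.001]
wrist_force: [-5.4, -0.6, 11.0]
grip_width: 0.1
```

{"op": "apply_moves", "data": {"plan": [[[0, 0, 0.05, 0, 0, 0, 0.05], [0, 0, 0.1, 0, 0, 0, 0.05], [0, 0, 0.1, 0, 0, 0, 0.05]]]}}

```text
time: 19.35
tcp_pos: [0.4763, 0.0537, 0.1159]
ee_rot: [-1.57, -0.0, -0.001]
wrist_force: [-0.1, -0.4, 0.2]
grip_width: 0.105
```

```bash
python3 yaw.py; python3 need.py 90 .4763 .0537 .1158
```

```text
t 19.35 jaw yaw 89.99 tilt [ 5.e-04  5.e-04 -1.e+00] q [ 0.112  0.199 -0.249  1.123  0.     0.112] tcp [0.4763 0.0537 0.1159] F [-0.07 -0.43  0.21] M [-0.03 -0.   -0.01] g 0.1051
shift cm [-0.    0.   -0.01] turn [-0.03  0.03  0.01]
```

Free contact is at about z 0.1152, and I'm now 0.7 mm above it. Next I slide in.

{"op": "apply_moves", "data": {"plan": [[[0.1, 0, 0, 0, 0, 0, 0.05], [0.2, 0, 0, 0, 0, 0, 0.05], [0.3, 0, 0, 0, 0, 0, 0.05], [0.4, 0, 0, 0, 0, 0, 0.05], [0.5, 0, 0, 0, 0, 0, 0.05]]]}}

```text
time: 19.85
tcp_pos: [0.4814, 0.0537, 0.1159]
ee_rot: [-1.57, -0.0, -0.001]
wrist_force: [0.6, -0.3, 0.3]
grip_width: 0.104
```

{"op": "apply_moves", "data": {"plan": [[[0.1, 0, 0, 0, 0, 0, 0.05], [0.2, 0, 0, 0, 0, 0, 0.05], [0.3, 0, 0, 0, 0, 0, 0.05]]]}}

```text
time: 20.15
tcp_pos: [0.4845, 0.0536, 0.1159]
ee_rot: [-1.57, -0.0, -0.001]
wrist_force: [0.3, -0.4, -0.2]
grip_width: 0.103
```

```bash
python3 yaw.py; python3 snap.py 19 scene side wrist; python3 - <<'E'
import cv2,numpy as np
b=cv2.imread('pics/side_19.png')[170:250,240:340];a=cv2.imread('pics/scene_19.png')[180:260,300:400]
cv2.imwrite('pics/z19.png',np.vstack([cv2.resize(a,(700,300),interpolation=2),cv2.resize(b,(700,300),interpolation=2)]))
E
```

```text
t 20.15 jaw yaw 89.98 tilt [ 4.e-04  4.e-04 -1.e+00] q [ 0.11   0.215 -0.228  1.127  0.     0.11 ] tcp [0.4845 0.0536 0.1159] F [ 0.25 -0.4  -0.24] M [-0.    0.04  0.03] g 0.1026
t 20.25 q [ 0.11   0.215 -0.228  1.127  0.     0.11 ] tcp [0.4846 0.0537 0.1159] F [ 0.1   0.1  -0.67] g 0.10473362917113584
```

View pics/z19.png

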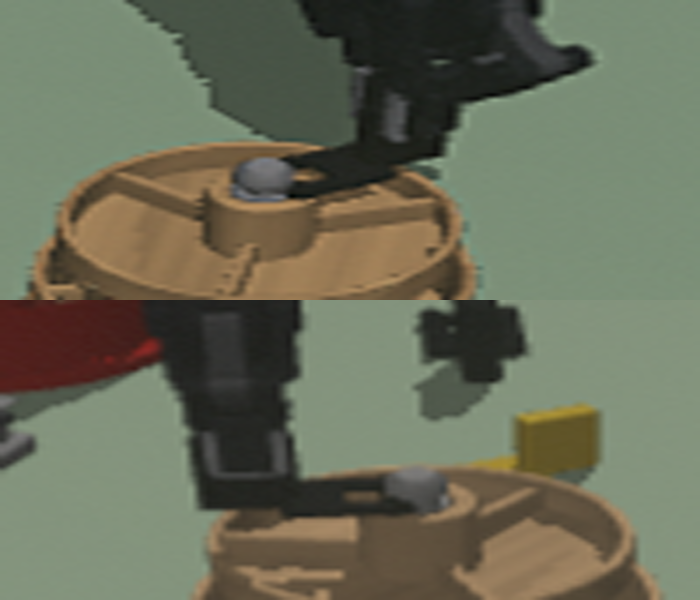

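{"op": "apply_moves", "data": {"plan": [[[0.1, 0, 0, 0, 0, 0, 0.05], [0.2, 0, 0, 0, 0, 0, 0.05]]]}}

```text
time: 20.5
tcp_pos: [0.4865, 0.0537, 0.1159]
ee_rot: [-1.57, -0.0, -0.001]
wrist_force: [-0.7, 0.5, -0.2]
grip_width: 0.104
```

{"op": "apply_moves", "data": {"plan": [[[0.1, 0, 0, 0, 0, 0, 0.05]]]}}

```text
time: 20.6
tcp_pos: [0.4874, 0.0536, 0.1158]
ee_rot: [-1.57, 0.0, -0.0]
wrist_force: [-1.7, -1.0, -0.6]
grip_width: 0.103
```

{"op": "apply_moves", "data": {"plan": [[[0.1, 0, 0, 0, 0, 0, 0.05]]]}}

```text
time: 20.7
tcp_pos: [0.4881, 0.0535, 0.1157]
ee_rot: [-1.571, 0.001, 0.0]
wrist_force: [-4.6, -0.5, 0.4]
grip_width: 0.103
```

{"op": "apply_moves", "data": {"plan": [[[0.1, 0, 0, 0, 0, 0, 0.05]]]}}

```text
time: 20.8
tcp_pos: [0.4884, 0.0534, 0.1156]
ee_rot: [-1.571, 0.002, 0.001]
wrist_force: [-8.4, -0.3, 6.6]
grip_width: 0.105
```

{"op": "apply_moves", "data": {"plan": [[[0.1, 0, 0.02, 0, 0, 0, 0.05]]]}}

```text
time: 20.9
tcp_pos: [0.4886, 0.0534, 0.1157]
ee_rot: [-1.571, 0.003, 0.003]
wrist_force: [-7.2, -0.6, 4.8]
grip_width: 0.1
```

{"op": "apply_moves", "data": {"plan": [[[0.1, 0, 0.02, 0, 0, 0, 0.05]]]}}

```text
time: 21.0
tcp_pos: [0.4888, 0.0534, 0.1157]
ee_rot: [-1.571, 0.004, 0.004]
wrist_force: [-7.7, -0.2, 3.8]
grip_width: 0.099
```

```bash
python3 yaw.py
```

```text
t 21.0 jaw yaw 89.98 tilt [-5.1e-03  1.0e-04 -1.0e+00] q [ 1.080e-01  2.290e-01 -2.110e-01  1.136e+00  1.000e-03  1.090e-01] tcp [0.4888 0.0534 0.1157] F [-7.74 -0.21  3.84] M [-0.04  1.57  0.01] g 0.0992
```

```bash
python3 need.py 90 .4888 .0536 .1159
```

```text
shift cm [0.   0.02 0.02] turn [-0.01 -0.29  0.02]
```

{"op": "apply_moves", "data": {"plan": [[[0.1, 0.02, 0.02, 0, -0.3, 0, 0.05], [0.2, 0.02, 0.02, 0, -0.3, 0, 0.05], [0.2, 0.02, 0.02, 0, -0.3, 0, 0.05]]]}}

```text
time: 21.3
tcp_pos: [0.4902, 0.0535, 0.1157]
ee_rot: [-1.571, 0.001, 0.001]
wrist_force: [-3.6, -0.7, -0.7]
grip_width: 0.101
```

```bash
python3 yaw.py
```

```text
t 21.3 jaw yaw 89.98 tilt [-1.2e-03 -1.0e-04 -1.0e+00] q [ 0.109  0.228 -0.212  1.132 -0.     0.109] tcp [0.4902 0.0535 0.1157] F [-3.57 -0.73 -0.74] M [-0.21  1.08 -0.01] g 0.101
```

{"op": "apply_moves", "data": {"plan": [[[0.1, 0, 0.02, 0, 0, 0, 0.05], [0.2, 0, 0.02, 0, 0, 0, 0.05]]]}}

```text
time: 21.5
tcp_pos: [0.4916, 0.0535, 0.1157]
ee_rot: [-1.571, 0.002, 0.002]
wrist_force: [-5.7, -1.1, 1.1]
grip_width: 0.1
```

{"op": "apply_moves", "data": {"plan": [[[0.1, 0, 0, 0, 0, 0, 0.05], [0.2, 0, 0, 0, 0, 0, 0.05]]]}}

```text
time: 21.7
tcp_pos: [0.4935, 0.0534, 0.1157]
ee_rot: [-1.571, 0.002, 0.002]
wrist_force: [-2.0, -1.1, -0.2]
grip_width: 0.104
```

```bash
python3 yaw.py;python3 snap.py 20 scene side wrist; python3 - <<'E'
import cv2,numpy as np
b=cv2.imread('pics/side_20.png')[170:250,240:340];a=cv2.imread('pics/scene_20.png')[180:260,300:400]
cv2.imwrite('pics/z20.png',np.vstack([cv2.resize(a,(700,300),interpolation=2),cv2.resize(b,(700,300),interpolation=2)]))
E
```

```text
t 21.7 jaw yaw 89.98 tilt [-2.7e-03 -2.0e-04 -1.0e+00] q [ 0.108  0.236 -0.202  1.136  0.     0.108] tcp [0.4935 0.0534 0.1157] F [-1.96 -1.11 -0.19] M [-0.18  0.51 -0.05] g 0.1042
t 21.8 q [ 0.108  0.236 -0.202  1.135  0.     0.108] tcp [0.494  0.0535 0.1157] F [ 0.22 -1.21 -2.44] g 0.10349184070463702
```

View pics/z20.png

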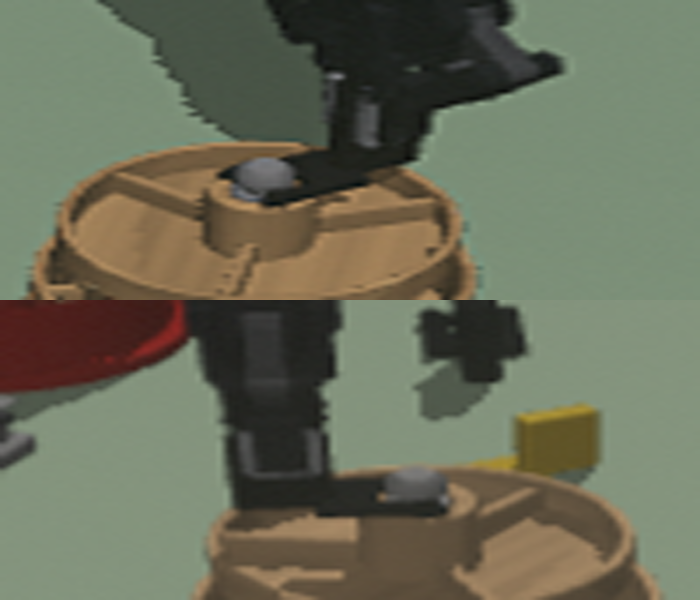

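{"op": "apply_moves", "data": {"plan": [[[0.1, 0, -0.02, 0, -0.1, 0, 0.05], [0.2, 0, -0.02, 0, -0.1, 0, 0.05]]]}}

```text
time: 22.05
tcp_pos: [0.4963, 0.0535, 0.1156]
ee_rot: [-1.571, -0.0, -0.001]
wrist_force: [-0.8, -0.3, 0.5]
grip_width: 0.099
```

{"op": "apply_moves", "data": {"plan": [[[0.1, 0, 0, 0, 0, 0, 0.05], [0.2, 0, 0, 0, 0, 0, 0.05]]]}}

```text
time: 22.25
tcp_pos: [0.4985, 0.0535, 0.1157]
ee_rot: [-1.571, -0.0, -0.001]
wrist_force: [-1.8, 0.4, -0.3]
grip_width: 0.104
```

```bash
python3 yaw.py
```

```text
t 22.25 jaw yaw 89.98 tilt [ 8.e-04 -1.e-04 -1.e+00] q [ 0.107  0.243 -0.193  1.134 -0.     0.107] tcp [0.4985 0.0535 0.1157] F [-1.85  0.45 -0.29] M [-0.01  0.18 -0.06] g 0.1041
```

Now the last millimetres, in small steps, until the hard stop.

{"op": "apply_moves", "data": {"plan": [[[0.05, 0, 0, 0, 0, 0, 0.05], [0.1, 0, 0, 0, 0, 0, 0.05]]]}}

```text
time: 22.45
tcp_pos: [0.4989, 0.0536, 0.1156]
ee_rot: [-1.571, 0.0, 0.0]
wrist_force: [-7.6, -0.0, 5.3]
grip_width: 0.102
```

{"op": "apply_moves", "data": {"plan": [[[0.05, 0, 0, 0, 0, 0, 0.05], [0.1, 0, 0, 0, 0, 0, 0.05]]]}}

```text
time: 22.65
tcp_pos: [0.4989, 0.0536, 0.1156]
ee_rot: [-1.571, 0.002, 0.001]
wrist_force: [-11.8, -1.1, 9.1]
grip_width: 0.102
```

```bash
python3 yaw.py
```

```text
t 22.65 jaw yaw 89.99 tilt [-2.e-03  1.e-04 -1.e+00] q [ 0.107  0.246 -0.189  1.138  0.     0.107] tcp [0.4989 0.0536 0.1156] F [-11.8   -1.08   9.15] M [-0.13  2.29 -0.01] g 0.1019
```

{"op": "apply_moves", "data": {"plan": [[[-0.02, 0, -0.01, 0, -0.1, 0, 0.05], [-0.02, 0, -0.02, 0, -0.1, 0, 0.05]]]}}

```text
time: 22.85
tcp_pos: [0.4987, 0.0536, 0.1155]
ee_rot: [-1.571, 0.0, 0.0]
wrist_force: [-4.8, -0.3, 5.7]
grip_width: 0.103
```

```bash
python3 yaw.py;python3 snap.py 21 scene side wrist; python3 - <<'E'
import cv2,numpy as np
b=cv2.imread('pics/side_21.png')[170:250,240:340];a=cv2.imread('pics/scene_21.png')[180:260,300:400]
cv2.imwrite('pics/z21.png',np.vstack([cv2.resize(a,(700,300),interpolation=2),cv2.resize(b,(700,300),interpolation=2)]))
E
```

```text
t 22.85 jaw yaw 89.99 tilt [-2.e-04  2.e-04 -1.e+00] q [ 0.107  0.244 -0.192  1.135  0.     0.107] tcp [0.4987 0.0536 0.1155] F [-4.75 -0.32  5.69] M [-0.04  0.87 -0.03] g 0.1034
t 22.95 q [ 0.107  0.244 -0.192  1.135  0.     0.107] tcp [0.4987 0.0536 0.1155] F [-4.65 -0.7   5.49] g 0.10447755704751444
```

View pics/z21.png

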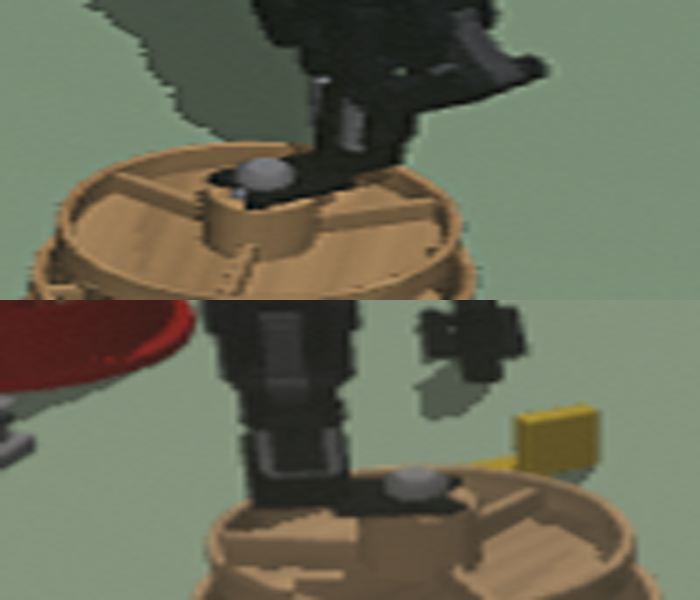

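{"op": "apply_moves", "data": {"plan": [[[0, 0, 0, 0, 0, 0, 0.2], [0, 0, 0, 0, 0, 0, 0.3], [0, 0, 0, 0, 0, 0, 0.3], [0, 0, 0, 0, 0, 0, 0.3]]]}}

```text
time: 23.4
tcp_pos: [0.4988, 0.0536, 0.1154]
ee_rot: [-1.571, 0.0, 0.0]
wrist_force: [-0.9, -0.5, 0.0]
grip_width: 0.298
```

```bash
python3 yaw.py;python3 snap.py 22 side wrist; python3 - <<'E'
import cv2,numpy as np
b=cv2.imread('pics/side_22.png')[170:250,240:340];a=cv2.imread('pics/wrist_22.png')[220:420,210:410]
cv2.imwrite('pics/z22.png',np.hstack([cv2.resize(a,(400,400),interpolation=2),cv2.resize(b,(400,400),interpolation=2)]))
E
```

```text
t 23.4 jaw yaw 89.99 tilt [-3.e-04  2.e-04 -1.e+00] q [ 0.107  0.244 -0.192  1.135  0.     0.107] tcp [0.4988 0.0536 0.1154] F [-0.93 -0.55  0.01] M [-0.02 -0.03 -0.04] g 0.2979
t 23.45 q [ 0.107  0.244 -0.192  1.135  0.     0.107] tcp [0.4987 0.0536 0.1154] F [-0.8   0.66 -0.15] g 0.3004487521157359
```

View pics/z22.png

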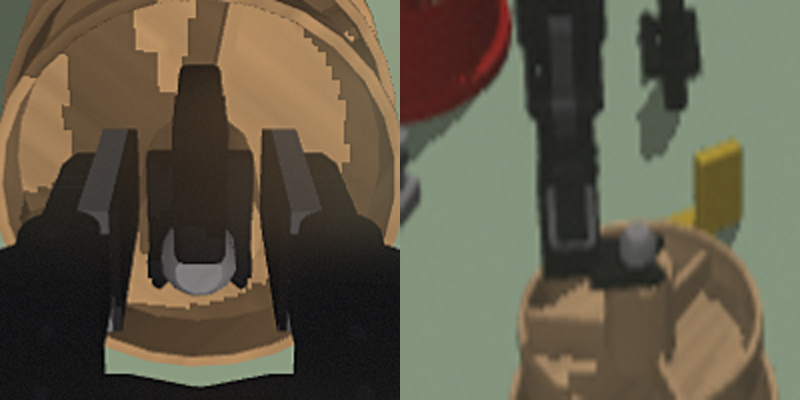

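Released: the clip is centred on the post, with clear gaps to both fingers. I'll retreat straight up and then back.

{"op": "apply_moves", "data": {"plan": [[[0, 0, 1, 0, 0, 0, 0.3], [0, 0, 3, 0, 0, 0, 0.3], [0, 0, 6, 0, 0, 0, 0.3], [0, 0, 10, 0, 0, 0, 0.3], [-2, -2, 13, 0, 0, 0, 0.3], [-5, -6, 14, 0, 0, 0, 0.3], [-8, -10, 14, 0, 0, 0, 0.3], [-10, -14, 14, 0, 0, 0, 0.3]]]}}

```text
time: 24.3
tcp_pos: [0.3973, -0.0873, 0.2568]
ee_rot: [-1.571, -0.002, -0.0]
wrist_force: [1.7, -0.4, 0.4]
grip_width: 0.3
```

{"op": "apply_moves", "data": {"plan": [[[-1, -2, 0, 0, 0, 0, 0.3], [-1, -2, 0, 0, 0, 0, 0.3], [-1, -2, 0, 0, 0, 0, 0.3]]]}}

```text
time: 24.6
tcp_pos: [0.3874, -0.1075, 0.2575]
ee_rot: [-1.571, -0.002, -0.002]
wrist_force: [0.2, -0.2, -0.2]
grip_width: 0.305
```

```bash
python3 yaw.py;python3 snap.py 23 side scene; python3 - <<'E'
import cv2,numpy as np
b=cv2.imread('pics/side_23.png')[170:250,250:350];a=cv2.imread('pics/scene_23.png')[190:270,290:390]
cv2.imwrite('pics/z23.png',np.vstack([cv2.resize(a,(370,296),interpolation=2),cv2.resize(b,(370,296),interpolation=2)]))
E
```

```text
t 24.6 jaw yaw 89.97 tilt [ 2.6e-03 -4.0e-04 -1.0e+00] q [-0.271  0.006 -0.107  1.456  0.    -0.271] tcp [ 0.3874 -0.1075  0.2575] F [ 0.19 -0.18 -0.24] M [ 0.08 -0.03  0.02] g 0.3046
t 24.65 q [-0.27   0.006 -0.107  1.455  0.    -0.27 ] tcp [ 0.3876 -0.1071  0.2572] F [ 0.83  0.09 -0.02] g 0.2981260508932225
```

View pics/z23.png

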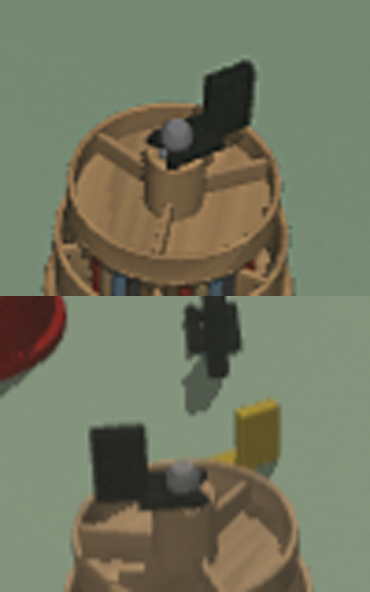

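View pics/scene_23.png

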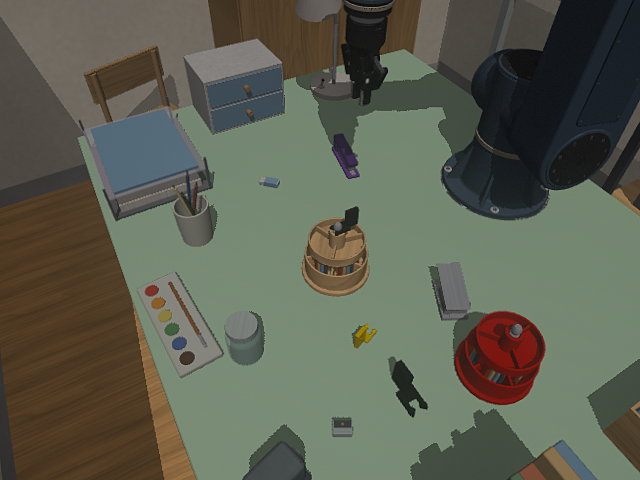

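```bash
python3 - <<'E'
import cv2,numpy as np
ims=[cv2.resize(cv2.imread(f'pics/side_{k}.png')[180:225,265:315],(400,360),interpolation=cv2.INTER_CUBIC) for k in (21,23)]
cv2.imwrite('pics/z24.png',np.hstack(ims))
E
```

```text
(no output)
```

View pics/z24.png

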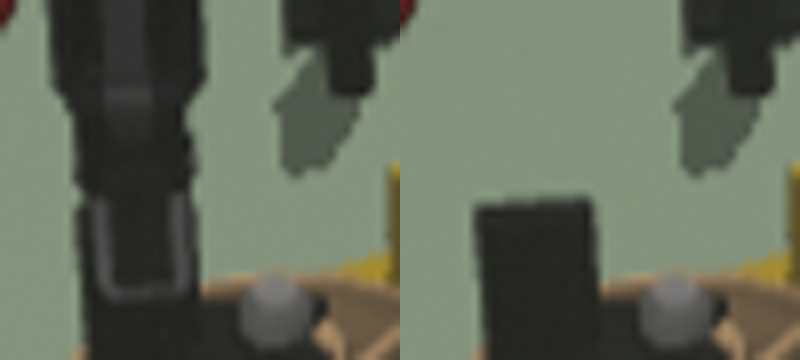

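```bash
python3 - <<'E'
from h import *
b=load('pics/side0.npz');ax,ay,H=.5285,.0536,.125
for tilt in (0,3.3):
    t=np.radians(tilt); P=[]
    for dx,dz in((-46,44),(-18,44),(-46,4)):
        dx+=17; x=dx*np.cos(t)+dz*np.sin(t)*-1; z=dx*np.sin(t)+dz*np.cos(t); P.append((ax+(x-17)/1e3,ay-.005,H+z/1e3))
    q=(proj(b,P)-[265,180])*8; print(tilt,q.round(0).tolist(), 'top slope',((q[1]-q[0])).round(1),'left lean',(q[2]-q[0]).round(1))
E
```

```text
0 [[62.0, 226.0], [182.0, 219.0], [73.0, 359.0]] top slope [120.4  -7.1] left lean [ 11.4 132.9]
3.3 [[51.0, 232.0], [171.0, 220.0], [73.0, 364.0]] top slope [119.7 -12.6] left lean [ 21.3 131.8]
```

```bash
python3 - <<'E'
from cell import order
print(order.finish_job())
E
```

```text
the job is handed in; nothing more can be done
None
```

The tray is seated and the small black clip is in the post's groove, with the gripper clear of everything. I handed the job in at about 24.7 s; no verdict is reported.

- **Tray:** I pressed on the hub's top with the fingers either side of the post's head. It slid about 18 mm, then stopped hard: 25 N moved it no further. The groove was visible afterwards.
- **Clip:** I gripped it, lowered the fork until it touched the hub's top, lifted it 0.7 mm, and slid it in.
    - **Snap:** first touch came about 11–12 mm before home. The wrist read up to about 8 N along the push at the snap, and 12 N against the hard stop on the neck.
    - **Height feel:** the first attempt, too far out, slipped off the hub's edge after about 6 N. The second pressed at about 11 N.
- **Last checks:** the side view shows the grip block level to about 1°, and the fork is under the head and past the post. In the final scene view nothing else appears to have moved, checked by eye.
- **Disagreements:**
    - Partly open, the fingertips stood about 34 mm behind the TCP, more than the interface text implies. I relied on the pictures and on touch instead.
    - The side camera put the carousel's axis about 3 mm off from the other views.
    - Early on, joint 6 reached its 3.14 limit (it read 3.141). I then used the half-turned grasp.

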